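# Load the sample shaker and put it in gear

### The job

Load the sample shaker: first take its lever out of gear into neutral, then undo the red clamp nut all the way - its thread may be ordinary or reverse, so feel which way it gives - and stand every amber jar from the blue pad upright in a row between the jaw and the fence. Then screw the nut back until the jaw holds all the jars firmly against the fence, and last move the lever across neutral and forward into the slot with the green dot. Leave the bottle, the tip box and the mouse where they are.

Things in the scene. Friction and masses are not known exactly. Their poses are not given: they have to be found in the camera images.
- rig_a: clamp platform of a shaker, 9 kg on rubber feet, stays put; one of two look-alikes (rig_a, rig_b), of which only one is present (the other and its parts read None). Base x -105 to 70, y +-110, plate surface at z = 40. Origin on the bench; x from nut to fence. At x = -60 a blue block (44 x 60, top z = 60) carries the nut; dark fixed fence along y: inner face x = 50, 12 thick, 190 long, top z = 56. Blue jaw slides between
- jaw_a: blue sliding jaw of rig_a, 12 (x) x 190 (y) x 16 high; origin at the centre of its underside, on the top plate, so its clamping face is 6 towards +x. The gap between this face and the fence is 44 with the nut home and empty, 65 fully undone; it moves 7.7 mm per rad of the nut
- nut_a (a joint): clamp nut of rig_a, vertical axis, rad: 0 = screwed home (hard stop), grows as it is undone, 2.75 = fully undone (hard stop). Friction 0.12 N m; stays where left. Thread ordinary or reverse, not told: turn gently one way; if it stops dead, turn the other way. Closed on jars it stops at about 0.5
- wing_a (a point): centre of the red wing of nut_a, the part to grip: a flat bar 48 long x 14 thick x 28 high, vertical axis of the nut through its middle, 90 above the bench (wing from z = 76 to 104, thin neck below it). x axis along the wing's length; it turns with the nut
- row_a (a point): middle of the jar row of rig_a: on its top plate, 24 from the fence face, where a clamped jar's underside centre ends; x towards the fence, y along the fence. Jars stand in the row within 85 of it along y, room for three
- rig_b: clamp platform of a shaker, 9 kg on rubber feet, stays put; one of two look-alikes (rig_a, rig_b), of which only one is present (the other and its parts read None). Base x -105 to 70, y +-110, plate surface at z = 40. Origin on the bench; x from nut to fence. At x = -60 a blue block (44 x 60, top z = 60) carries the nut; dark fixed fence along y: inner face x = 50, 12 thick, 190 long, top z = 56. Blue jaw slides between
- jaw_b: blue sliding jaw of rig_b, 12 (x) x 190 (y) x 16 high; origin at the centre of its underside, on the top plate, so its clamping face is 6 towards +x. The gap between this face and the fence is 44 with the nut home and empty, 65 fully undone; it moves 7.7 mm per rad of the nut
- nut_b (a joint): clamp nut of rig_b, vertical axis, rad: 0 = screwed home (hard stop), grows as it is undone, 2.75 = fully undone (hard stop). Friction 0.12 N m; stays where left. Thread ordinary or reverse, not told: turn gently one way; if it stops dead, turn the other way. Closed on jars it stops at about 0.5
- wing_b (a point): centre of the red wing of nut_b, the part to grip: a flat bar 48 long x 14 thick x 28 high, vertical axis of the nut through its middle, 90 above the bench (wing from z = 76 to 104, thin neck below it). x axis along the wing's length; it turns with the nut
- row_b (a point): middle of the jar row of rig_b: on its top plate, 24 from the fence face, where a clamped jar's underside centre ends; x towards the fence, y along the fence. Jars stand in the row within 85 of it along y, room for three
- jar1: one of two or three present (absent ones read None) squat upright amber sample jars with yellow caps, 48 diameter x 50 high, 90 to 180 g, heavy foot; origin at the centre of its underside. They start on the blue bench pad
- jar2: one of two or three present (absent ones read None) squat upright amber sample jars with yellow caps, 48 diameter x 50 high, 90 to 180 g, heavy foot; origin at the centre of its underside. They start on the blue bench pad
- jar3: one of two or three present (absent ones read None) squat upright amber sample jars with yellow caps, 48 diameter x 50 high, 90 to 180 g, heavy foot; origin at the centre of its underside. They start on the blue bench pad
- jar4: one of two or three present (absent ones read None) squat upright amber sample jars with yellow caps, 48 diameter x 50 high, 90 to 180 g, heavy foot; origin at the centre of its underside. They start on the blue bench pad
- selector: white gear selector box of the shaker, 120 x 120, bolted to the bench, with a steel H-gate on top (gate surface 74 above the bench); origin on the bench at its centre, exactly at the pivot of the lever; x = forward (away from the robot), y = left
- gate (a point): centre of the H-gate's surface. Two long slots run along x at y = +16 and -16; the cross slot (neutral) joins them at x = 0. Slots 14 wide, lever stem 10 thick; stem travels 17 each way along x. Yellow dot: end of the rear left slot, where the lever starts; green dot: end of the front right slot
- shift (a joint): fore-and-aft lean of the lever, rad: + leans to selector +x (forward); 0 neutral; about -0.23 and +0.23 at the slots' ends. Friction about 1.5 N at the knob; stays where it is left
- select (a joint): sideways lean of the lever, rad: + leans to selector +y (left); about +0.22 in the left slot, -0.22 in the right. The gate only lets it cross while shift is near 0
- knob (a point): centre of the black ball knob (32 diameter) on the lever; 150 from the pivot (the selector's origin), so 150 above the bench when upright; moves about 34 mm each way
- pad: blue bench pad 200 x 200, 1 thick, where the jars start; origin at its centre on the bench
- media: bystander: clear bottle with yellow cap, 68 diameter, 130 high; leave alone
- tipbox: bystander: blue tip box with clear lid, 85 x 120 x 57 high; leave alone
- mouse: bystander: black computer mouse, 100 x 58 x 29 high; leave alone
There are look-alikes about, which are no part of the job. What is shaped like the jar1 but purple is not meant.

How it is judged:
By the outcome, as a careful person would: the job done as asked, in the order asked, and still so for the second after the job is handed in, with the robot touching nothing.
Of rig_a, rig_b only 1 to 1 are there at a start; the rules pass over those that are not, and their reading is None.
Of jar1, jar2, jar3, jar4 only 2 to 3 are there at a start; the rules pass over those that are not, and their reading is None.
At some moment in a run one of jar1, jar2, jar3, jar4 may be knocked a few centimetres aside while the robot is not near it.
Once in a run the grip may slacken for a moment while it holds something.
It also fails if it takes over 210 s, if anything falls off the work surface, if the arm or the gripper's body presses on something with over 40 N, if the wrist force passes 120 N, or if a joint passes its speed limit or range.

### The arm

A 6-joint arm with a two-finger parallel gripper is mounted at the origin on the work surface. World frame = base frame: x ahead of the robot, y to its left, z up, the work surface at z = 0. Lengths are in m, angles in rad, forces in N, time in s.
With the tool pointing down it reaches from about 0.35 to 0.975 m from the base axis. Payload 4.9 kg.
Tool frame: the origin (TCP) lies midway between the tips of the shut fingers; the grasp point (between the pads) lies 19 mm behind it; z points along the fingers, y is the line along which they close (so a half turn about z gives the same grasp; the last joint's range is limited). The gripper opens to 85 mm and grips with 20 to 120 N. Pads are 22 mm wide; open, the fingers measure 114 mm over their backs; the gripper's body (76 mm by 85 mm) begins 54 mm behind the grasp point. The pads swing forward as they close: fully open they stand 13 mm farther back than shut.
Start: joints at [-0.119, 0.053, 1.613, -0, 1.476, -0.119], TCP at [0.625, 0, 0.231] pointing down, gripper open.
Joint ranges: [-3.01, 3.01], [-1.01, 2.22], [0.06, 2.58], [-1.02, 4.17], [0.09, 2.62], [-3.14, 3.14]. Speed limits (rad/s): [2.57, 2.57, 3.14, 3.14, 3.14, 3.14].

### API

Orientations are given as a rotation vector (axis times angle).
In Python, from station import ctrl gives the robot as it stands.
- The arm moves only by the shell command python3 -m handwheel 'ROWS' [FORCE]. ROWS is JSON, a list of rows, each an object with "gripper": the gripper command: -1 is fully open, 1 is shut, values between are in proportion; "offset": the shift along the tool's x, y, z in mm, a list of three; "rotation": the turn, a rotation vector about the tool's x, y, z in rad, a list of three. A call has exactly 8 rows; each row is the pose to reach, as a shift and turn from the pose commanded when the call began, along the tool's axes at that moment; what a row does not reach only later rows make up. A row lasts 1/8 s, in which the tool goes at most 62.5 mm and 10.7 degrees, less where a joint would pass 70% of its speed; a pose out of reach is approached as far as the arm can. A call with a gripper value outside its range is refused whole. The fingers move at their own pace and stop on an object; FORCE is the grip in N (left out, the last holds). Time passes only in rows, so rows that repeat a pose let the fingers close, or fill a call up. It gives the time, the measured TCP pose, the force, the opening and the grip force at its end, in the units of the state.
- ctrl.get_obs(): the state, without advancing time (a new reading comes with each control period).
- ctrl.get_image(name): name is "scene" or "side" or "wrist"; returns a dict with "image" (480x640x3 uint8, red, green, blue), "fovy" (degrees; the focal length in pixels is half the picture's height over the tangent of half this angle, whatever the lens; pixels are square), "cx", "cy" (the principal point, pixels), "k1" (the pictures are not rectified: a ray, as slopes to the right and down, at radius r is drawn at 1 + k1 r^2 times it, then the intrinsics apply), "xyz" and "attitude" of the camera in the world. Camera axes: x right, y up, looking along -z (the intrinsics and any distortion apply to the point x, -y, -z); pixel columns grow to the right and rows downward; lengths in m; the calibration is good to about 2 mm. A picture is of the moment at which its call begins. There is no depth.
- ctrl.finish_job(): hands the job in; it is judged then, once.
The state is a dict: "t": time; "q": joint angles; "dq": joint speeds; "effort": joint torques, N m; "tool_pos": TCP position; "tool_rot": TCP orientation; "contact_force": force on the tool from outside, world axes, zero at the start; "wrist_torque": the same for the moment, N m; "opening": finger opening in m; "grip_force": force on a finger pad.
Only numpy, scipy, OpenCV 4.12 (cv2) and the standard library are available. Lean on these libraries where they do the work, as an engineer would, in place of code of your own. Each camera call takes 0.05 s, during which the arm holds its last target. There are 200 camera calls.

## Working session

There is one attempt and no reset: what is moved stays moved. The work goes in short steps, Python scripts to look and compute and a shell command to move; the robot and the scene stay as the last step left them, time stands still between calls to the robot, and variables do not carry over. Pictures are saved under pics/ and viewed, at most 14 in all, crops included, and the job is handed in when it is done.

```bash
ls; mkdir -p pics
cat > h.py <<'E'
from station import ctrl
import numpy as np, cv2, json
from scipy.spatial.transform import Rotation as R
def att(a):
    a=np.array(a,float)
    if a.shape==(3,3): return a
    return R.from_rotvec(a).as_matrix() if a.size==3 else R.from_quat(a).as_matrix()
def snap(name,fn):
    d=ctrl.get_image(name); im=d.pop("image"); cv2.imwrite(f"pics/{fn}.png",im[:,:,::-1])
    json.dump({k:(np.array(v).tolist()) for k,v in d.items()},open(f"pics/{fn}.json","w")); return d
def load(fn): return json.load(open(f"pics/{fn}.json"))
def px2w(d,u,v,z):
    f=240/np.tan(np.radians(d["fovy"])/2)
    K=np.array([[f,0,d["cx"]],[0,f,d["cy"]],[0,0,1]])
    x,y=cv2.undistortPoints(np.array([[[u,v]]],float),K,np.array([d["k1"],0,0,0.]))[0,0]
    r=att(d["attitude"])@np.array([x,-y,-1]); c=np.array(d["xyz"])
    return c+r*(z-c[2])/r[2]
def w2px(d,p):
    f=240/np.tan(np.radians(d["fovy"])/2)
    q=att(d["attitude"]).T@(np.array(p)-np.array(d["xyz"]))
    x,y=q[0]/-q[2],-q[1]/-q[2]; s=1+d["k1"]*(x*x+y*y)
    return np.array([f*x*s+d["cx"],f*y*s+d["cy"]])
def obs():
    o=ctrl.get_obs(); print({k:np.round(o[k],4).tolist() for k in("t","tool_pos","tool_rot","contact_force","opening","grip_force","q")}); return o
E
python3 - <<'E'
from h import *
for n in("scene","side"): print(snap(n,n+"0"))
obs()
E
```

```text
pics
{'fovy': 51.31091276194626, 'cx': 322.0043370939551, 'cy': 243.6328996559241, 'k1': -0.0884775132154209, 'xyz': array([1.12266503, 0.3004699 , 0.77534435]), 'attitude': array([0.47596811, 0.77627488, 1.95533014])}
{'fovy': 44.5072502228715, 'cx': 316.19486817623965, 'cy': 240.4068901623674, 'k1': -0.15456537394179115, 'xyz': array([ 0.11630853, -0.98170853,  0.8175189 ]), 'attitude': array([ 0.9708394 , -0.23446807, -0.38235359])}
{'t': 0.1, 'tool_pos': [0.6244, 0.0001, 0.2302], 'tool_rot': [-2.2204, -2.2204, 0.0018], 'contact_force': [-0.103, 1.1789, -0.4263], 'opening': 0.0853, 'grip_force': 0.0, 'q': [-0.119, 0.0533, 1.6141, 0.0, 1.476, -0.119]}
```

View pics/scene0.png

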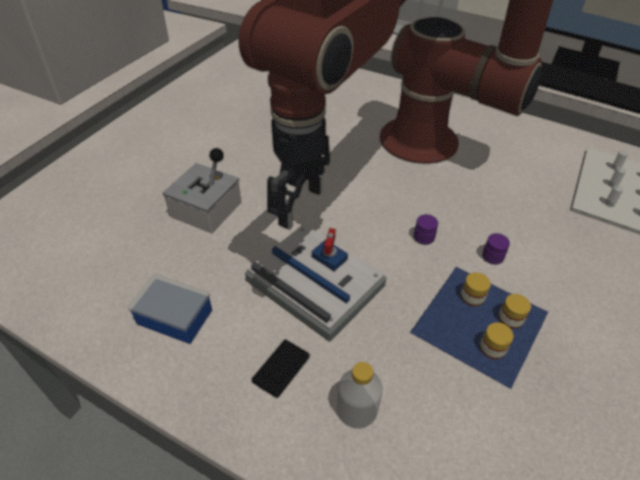

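View pics/side0.png

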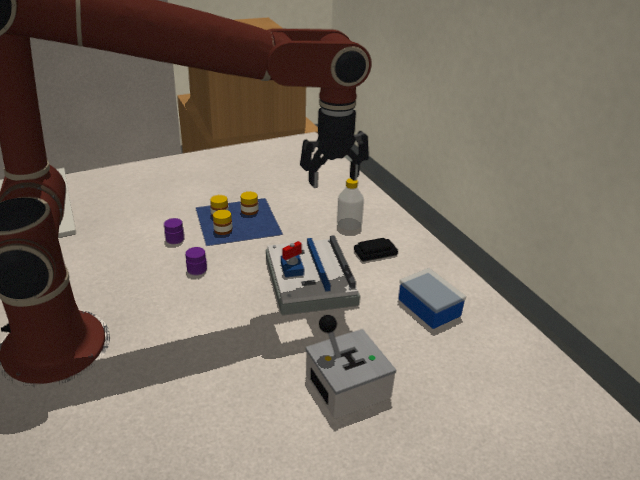

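The scene view shows three amber jars with yellow caps on the blue pad at (476,288), (515,310) and (496,340). Two purple look-alikes stand off the pad at (426,229) and (496,248), and I'll leave those alone. The rig is around (318,280) with its red wing at (330,240), and the knob is at (217,155). In the side view the knob is at (328,324), the yellow dot at (328,358) and the green dot at (372,357). I'll confirm these in enlarged crops.

Run:
```python
import cv2,numpy as np
a=cv2.imread("pics/scene0.png");b=cv2.imread("pics/side0.png")
def c(im,x,y,w,h,s): 
    o=cv2.resize(im[y:y+h,x:x+w],None,fx=s,fy=s,interpolation=cv2.INTER_CUBIC)
    for i in range(0,w,20): cv2.putText(o,str(x+i),(int(i*s),8),0,.3,(0,255,0),1);cv2.line(o,(int(i*s),8),(int(i*s),14),(0,255,0),1)
    for j in range(20,h,20): cv2.putText(o,str(y+j),(0,int(j*s)+3),0,.3,(0,255,0),1);cv2.line(o,(20,int(j*s)),(26,int(j*s)),(0,255,0),1)
    return o
top=np.hstack([c(a,240,220,150,113,2.666)[:300,:400],c(a,405,210,150,113,2.666)[:300,:400]])
bot=np.hstack([c(b,260,225,110,90,3.63)[:300,:400],c(b,290,305,110,115,3.63)[:300,:400]])
cv2.imwrite("pics/crop0.png",np.vstack([top,bot]))
```

```text
Traceback (most recent call last):
ValueError: all the input array dimensions except for the concatenation axis must match exactly, but along dimension 1, the array at index 0 has size 800 and the array at index 1 has size 798
```

```bash
cat > crop.py <<'E'
import cv2,numpy as np
def c(im,x,y,w,h,W=400,H=300): 
    o=cv2.resize(im[y:y+h,x:x+w],(W,H),interpolation=cv2.INTER_CUBIC); sx=W/w;sy=H/h
    for i in range(0,w,20): cv2.putText(o,str(x+i),(int(i*sx),8),0,.3,(0,255,0),1);cv2.line(o,(int(i*sx),8),(int(i*sx),14),(0,255,0),1)
    for j in range(20,h,20): cv2.putText(o,str(y+j),(0,int(j*sy)+3),0,.3,(0,255,0),1);cv2.line(o,(20,int(j*sy)),(26,int(j*sy)),(0,255,0),1)
    return o
E
python3 - <<'E'
from crop import *
a=cv2.imread("pics/scene0.png");b=cv2.imread("pics/side0.png")
top=np.hstack([c(a,240,220,152,114),c(a,405,210,152,114)])
bot=np.hstack([c(b,260,225,120,90),c(b,290,305,152,114)])
cv2.imwrite("pics/crop0.png",np.vstack([top,bot]))
E
```

```text
(no output)
```

View pics/crop0.png

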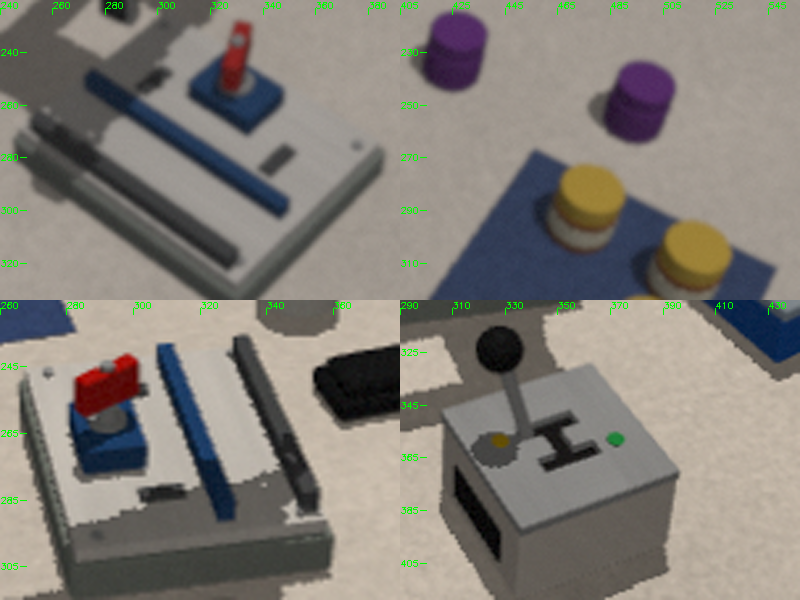

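Run:
```python
from h import *
s=load("scene0");d=load("side0")
def p(D,l,u,v,z): print(l,np.round(px2w(D,u,v,z)[:2]*1000,1))
for l,u,v,z in[("jA",478,281.4,.051),("jB",517.8,303.5,.051),("jC",498,333,.051),("wing",330.4,235,.104),("jawL",276,248.5,.056),("jawR",347.5,300,.056),("fL",258,263.7,.056),("fR",331,315,.056)]: p(s,l,u,v,z)
for l,u,v,z in[("wing",292,245,.104),("yel",328,358.2,.074),("grn",371.7,357.8,.074),("c1",306.3,346.8,.074),("c2",363,329.7,.074),("c3",395.6,370,.074),("c4",335.2,392,.074),("knob",328,323.6,.146),("rigL",260+22/3.33,225+72/3.33,.04),("rigR",260+72/3.33,225+245/3.33,.04),("rigFR",260+330/3.33,225+232/3.33,.04)]: p(d,l,u,v,z)
for l,u,v,z in[("knob",217,155,.146)]: p(s,l,u,v,z)
```

```text
jA [454.3 282.5]
jB [469.8 363.2]
jC [551.1 347.5]
wing [528.4   3.8]
jawL [571.2 -93.6]
jawR [616.4  86.4]
fL [ 621.8 -102.5]
fR [659.9  75.8]
wing [530.2   7.3]
yel [ 466.2 -311.9]
grn [ 538.4 -342.3]
c1 [ 442.5 -269.8]
c2 [ 559.9 -269.6]
c3 [ 562.3 -386. ]
c4 [ 442.6 -389.1]
knob [ 468.7 -300.7]
rigL [508.9 112.7]
rigR [468.7 -83.3]
rigFR [ 625.6 -135.4]
knob [ 472.3 -297. ]
```

Checks on the measurements:
- **Selector:** centre (502,-328), yaw 0. The dots sit at local (-36,+16) and (+36,-14), which matches.
- **Knob:** about (470,-298,0.143).
- **Rig:** yaw about -0.23, wing about (529,5).
- **Tool axes:** tool x is world y, tool y is world x, tool z is down.

Next I move over the knob and descend.

```bash
python3 -m handwheel '[{"gripper":-1,"offset":[-50,-26,0],"rotation":[0,0,0]},{"gripper":-1,"offset":[-100,-52,0],"rotation":[0,0,0]},{"gripper":-1,"offset":[-150,-78,0],"rotation":[0,0,0]},{"gripper":-1,"offset":[-200,-104,0],"rotation":[0,0,0]},{"gripper":-1,"offset":[-250,-130,0],"rotation":[0,0,0]},{"gripper":-1,"offset":[-297,-156,0],"rotation":[0,0,0]},{"gripper":-1,"offset":[-297,-156,40],"rotation":[0,0,0]},{"gripper":-1,"offset":[-297,-156,40],"rotation":[0,0,0]}]' 20
python3 -m handwheel '[{"gripper":-1,"offset":[0,0,25],"rotation":[0,0,0]},{"gripper":-1,"offset":[0,0,50],"rotation":[0,0,0]},{"gripper":-1,"offset":[0,0,67],"rotation":[0,0,0]},{"gripper":0.3,"offset":[0,0,67],"rotation":[0,0,0]},{"gripper":0.6,"offset":[0,0,67],"rotation":[0,0,0]},{"gripper":1,"offset":[0,0,67],"rotation":[0,0,0]},{"gripper":1,"offset":[0,0,67],"rotation":[0,0,0]},{"gripper":1,"offset":[0,0,67],"rotation":[0,0,0]}]' 20
python3 -c "
from h import *
snap('side','side1');snap('wrist','w1')
from crop import *
cv2.imwrite('pics/v1.png',np.hstack([c(cv2.imread('pics/side1.png'),220,220,200,225,400,450),c(cv2.imread('pics/w1.png'),0,0,640,480,400,450)]))"
```

```text
t: 1.1
tool_pos: [0.4665, -0.2958, 0.1872]
tool_rot: [-2.217, -2.214, 0.001]
contact_force: [-0.5, -0.5, 0.2]
opening: 0.0854
grip_force: 0.0
t: 2.1
tool_pos: [0.4698, -0.2975, 0.1258]
tool_rot: [2.22, 2.22, 0.001]
contact_force: [0.6, 0.0, 5.8]
opening: 0.0305
grip_force: 19.9
```

View pics/v1.png

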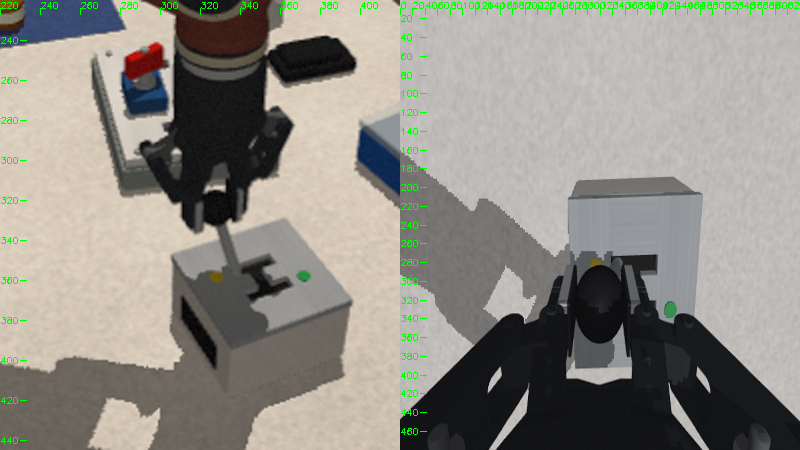

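The knob is gripped, with the opening at 30.5 mm and the ball between the pads. I'll pull it to neutral at x≈502, release and rise.

```bash
python3 -m handwheel '[{"gripper":1,"offset":[0,8,-1],"rotation":[0,0,0]},{"gripper":1,"offset":[0,16,-2],"rotation":[0,0,0]},{"gripper":1,"offset":[0,24,-3],"rotation":[0,0,0]},{"gripper":1,"offset":[0,32,-3],"rotation":[0,0,0]},{"gripper":1,"offset":[0,33,-3],"rotation":[0,0,0]},{"gripper":1,"offset":[0,33,-3],"rotation":[0,0,0]},{"gripper":1,"offset":[0,33,-3],"rotation":[0,0,0]},{"gripper":1,"offset":[0,33,-3],"rotation":[0,0,0]}]' 20
python3 -c "
from h import *
snap('side','side2')"
python3 -m handwheel '[{"gripper":0.4,"offset":[0,0,0],"rotation":[0,0,0]},{"gripper":-0.3,"offset":[0,0,0],"rotation":[0,0,0]},{"gripper":-0.6,"offset":[0,0,0],"rotation":[0,0,0]},{"gripper":-0.6,"offset":[0,0,0],"rotation":[0,0,0]},{"gripper":-0.6,"offset":[0,0,-30],"rotation":[0,0,0]},{"gripper":-0.6,"offset":[0,0,-60],"rotation":[0,0,0]},{"gripper":-0.6,"offset":[0,0,-110],"rotation":[0,0,0]},{"gripper":-0.6,"offset":[0,0,-110],"rotation":[0,0,0]}]' 20
python3 -c "
from h import *
snap('side','side3');snap('wrist','w3')
from crop import *
cv2.imwrite('pics/v2.png',np.hstack([c(cv2.imread('pics/side3.png'),290,300,112,126,400,450),c(cv2.imread('pics/w3.png'),0,0,640,480,400,450)]))"
```

```text
t: 3.2
tool_pos: [0.5016, -0.2968, 0.1267]
tool_rot: [-2.221, -2.221, 0.0]
contact_force: [-2.8, -1.1, -1.7]
opening: 0.0305
grip_force: 20.4
t: 4.25
tool_pos: [0.5045, -0.2987, 0.2437]
tool_rot: [2.213, 2.214, 0.003]
contact_force: [-0.2, -0.6, 0.4]
opening: 0.0682
grip_force: 0.0
```

View pics/v2.png

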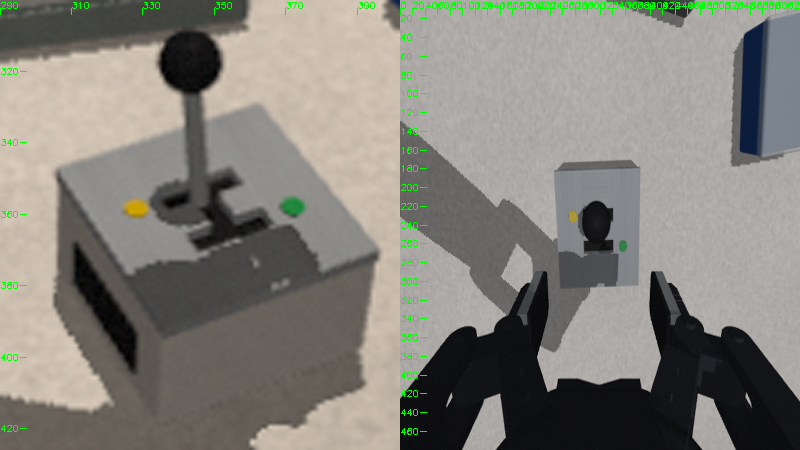

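Lever is in neutral. Next, move over the nut and look.

```bash
python3 -m handwheel '[{"gripper":-1,"offset":[50,4,0],"rotation":[0,0,0]},{"gripper":-1,"offset":[100,8,0],"rotation":[0,0,0]},{"gripper":-1,"offset":[150,12,0],"rotation":[0,0,0]},{"gripper":-1,"offset":[200,16,0],"rotation":[0,0,0]},{"gripper":-1,"offset":[250,20,0],"rotation":[0,0,0]},{"gripper":-1,"offset":[300,26,0],"rotation":[0,0,0]},{"gripper":-1,"offset":[300,26,0],"rotation":[0,0,0]},{"gripper":-1,"offset":[300,26,0],"rotation":[0,0,0]}]' 20
python3 -c "
from h import *
print(px2w(load('side3'),343.3,317.5,.146))
print(snap('wrist','w4'));obs()
print([np.round(w2px(load('w4'),p)) for p in ([.529,.005,.104],[.529,.005,.05])])
from crop import *
cv2.imwrite('pics/v3.png',c(cv2.imread('pics/w4.png'),0,0,640,480,800,600))"
```

```text
t: 5.35
tool_pos: [0.5273, 0.0029, 0.2358]
tool_rot: [-2.22, -2.221, 0.003]
contact_force: [1.0, -0.4, -0.5]
opening: 0.0855
grip_force: 0.0
[ 0.50029855 -0.29672299  0.146     ]
{'fovy': 67.80716643610327, 'cx': 317.92024105506465, 'cy': 236.297195088768, 'k1': 0.015495841465270709, 'xyz': array([0.52911782, 0.07483523, 0.37688536]), 'attitude': array([-0.28500036,  0.00281182,  0.00031568])}
{'t': 5.4, 'tool_pos': [0.5275, 0.0023, 0.2361], 'tool_rot': [-2.2214, -2.2197, 0.0021], 'contact_force': [0.1053, 0.7653, -0.3757], 'opening': 0.0854, 'grip_force': 0.0, 'q': [-0.1365, -0.1842, 1.8307, -0.0004, 1.4969, -0.1357]}
[array([319., 224.]), array([319., 210.])]
```

View pics/v3.png

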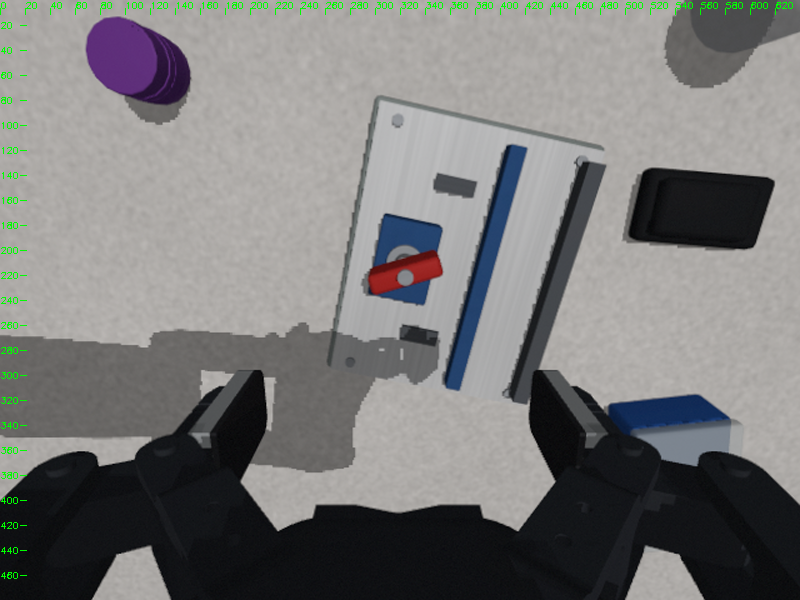

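Run:
```python
from h import *
d=load("w4")
q=lambda u,v,z: px2w(d,u/1.25,v/1.25,z)[:2]*1000
def ang(a,b): e=b-a; return np.degrees(np.arctan2(e[1],e[0])),np.hypot(*e)
print("c",q(405,277,.104))
print("wing",ang(q(372,294,.104),q(441,274,.104)),ang(q(369,272,.104),q(434,252,.104)))
a,b=q(453,390,.056),q(516,146,.056); print("jaw",a,b,ang(a,b))
a,b=q(517,402,.056),q(594,163,.056); print("fence c",a,b,ang(a,b))
a,b=q(461,390,.056),q(526,148,.056); print("jaw face",a,b,ang(a,b))
a,b=q(510,400,.056),q(586,162,.056); print("fence in",a,b,ang(a,b))
a,b=q(328,365,.04),q(377,97,.04); print("base back",a,b,ang(a,b))
```

```text
c [533.12589997   6.93823432]
wing (np.float64(16.750257901067442), np.float64(45.475619543137306)) (np.float64(17.455755205979973), np.float64(42.433617517070225))
jaw [572.54308884 -97.78909422] [608.85833363  86.71938016] (np.float64(78.8652812869705), np.float64(188.04832921135042))
fence c [ 624.24126803 -108.33211708] [663.01158277  75.49764456] (np.float64(78.09065723015563), np.float64(187.8736771566513))
jaw face [578.9168198  -97.77379073] [615.74549093  85.41197993] (np.float64(78.63248145934702), np.float64(186.85121778746722))
fence in [ 618.51278516 -106.55883527] [657.48050716  76.17416019] (np.float64(77.96201852067713), np.float64(186.84172709617434))
base back [470.98055464 -83.67970066] [514.013862   119.58591556] (np.float64(78.04643085252033), np.float64(207.77097074134716))
```

Rig yaw is about -11.9° and the wing is at (531.5,7) pointing 17° in world. The gap of about 42–44 means the nut is home. I'll turn the tool 1.274 rad so the fingers close across the wing, then descend and grip.

```bash
python3 -m handwheel '[{"gripper":-1,"offset":[4,3.5,0],"rotation":[0,0,0.18]},{"gripper":-1,"offset":[4,3.5,0],"rotation":[0,0,0.36]},{"gripper":-1,"offset":[4,3.5,0],"rotation":[0,0,0.54]},{"gripper":-1,"offset":[4,3.5,0],"rotation":[0,0,0.72]},{"gripper":-1,"offset":[4,3.5,0],"rotation":[0,0,0.90]},{"gripper":-1,"offset":[4,3.5,0],"rotation":[0,0,1.08]},{"gripper":-1,"offset":[4,3.5,0],"rotation":[0,0,1.26]},{"gripper":-1,"offset":[4,3.5,0],"rotation":[0,0,1.274]}]' 60
python3 -m handwheel '[{"gripper":-1,"offset":[0,0,45],"rotation":[0,0,0]},{"gripper":-1,"offset":[0,0,90],"rotation":[0,0,0]},{"gripper":-1,"offset":[0,0,130],"rotation":[0,0,0]},{"gripper":-1,"offset":[0,0,161],"rotation":[0,0,0]},{"gripper":0,"offset":[0,0,161],"rotation":[0,0,0]},{"gripper":1,"offset":[0,0,161],"rotation":[0,0,0]},{"gripper":1,"offset":[0,0,161],"rotation":[0,0,0]},{"gripper":1,"offset":[0,0,161],"rotation":[0,0,0]}]' 60
python3 -c "
from h import *
o=obs();print(o['wrist_torque'])"
```

```text
t: 6.4
tool_pos: [0.5313, 0.0056, 0.2369]
tool_rot: [3.107, 0.463, -0.001]
contact_force: [0.2, -0.3, -0.4]
opening: 0.0854
grip_force: 0.0
t: 7.4
tool_pos: [0.5326, 0.0069, 0.078]
tool_rot: [3.106, 0.465, 0.004]
contact_force: [-2.4, 0.2, 16.9]
opening: 0.0129
grip_force: 63.3
{'t': 7.4, 'tool_pos': [0.5326, 0.0069, 0.078], 'tool_rot': [3.1064, 0.4647, 0.0043], 'contact_force': [-2.3801, 0.1648, 16.9221], 'opening': 0.0129, 'grip_force': 63.323, 'q': [-0.1269, -0.0213, 1.9565, 0.0001, 1.2036, 1.1469]}
[ 0.05954821  0.18404733 -0.18373912]
```

```bash
python3 -m handwheel '[{"gripper":1,"offset":[0,0,-2],"rotation":[0,0,-0.03]},{"gripper":1,"offset":[0,0,-2],"rotation":[0,0,-0.06]},{"gripper":1,"offset":[0,0,-2],"rotation":[0,0,-0.09]},{"gripper":1,"offset":[0,0,-2],"rotation":[0,0,-0.12]},{"gripper":1,"offset":[0,0,-2],"rotation":[0,0,-0.15]},{"gripper":1,"offset":[0,0,-2],"rotation":[0,0,-0.15]},{"gripper":1,"offset":[0,0,-2],"rotation":[0,0,-0.15]},{"gripper":1,"offset":[0,0,-2],"rotation":[0,0,-0.15]}]' 60
python3 -c "
from h import *
o=obs();print(o['wrist_torque'])"
```

```text
t: 8.4
tool_pos: [0.5316, 0.0067, 0.0784]
tool_rot: [3.063, 0.695, 0.0]
contact_force: [1.6, -4.0, -1.7]
opening: 0.013
grip_force: 125.8
{'t': 8.4, 'tool_pos': [0.5316, 0.0067, 0.0784], 'tool_rot': [3.0634, 0.6946, 0.0003], 'contact_force': [1.5569, -4.02, -1.7428], 'opening': 0.013, 'grip_force': 125.8468, 'q': [-0.1272, -0.0225, 1.9569, -0.0003, 1.2069, 0.9978]}
[-0.54041362 -0.03425554 -2.4531913 ]
```

It stopped dead (2.5 N m), so the thread is reverse. I'll turn it clockwise (+ about tool z).

```bash
python3 -m handwheel '[{"gripper":1,"offset":[0,0,0],"rotation":[0,0,0.15]},{"gripper":1,"offset":[0,0,0],"rotation":[0,0,0.3]},{"gripper":1,"offset":[0,0,0],"rotation":[0,0,0.45]},{"gripper":1,"offset":[0,0,0],"rotation":[0,0,0.6]},{"gripper":1,"offset":[0,0,0],"rotation":[0,0,0.75]},{"gripper":1,"offset":[0,0,0],"rotation":[0,0,0.9]},{"gripper":1,"offset":[0,0,0],"rotation":[0,0,1.0]},{"gripper":1,"offset":[0,0,0],"rotation":[0,0,1.0]}]' 60
python3 -c "
from h import *
o=obs();print(o['wrist_torque'])"
python3 -m handwheel '[{"gripper":1,"offset":[0,0,0],"rotation":[0,0,0.15]},{"gripper":1,"offset":[0,0,0],"rotation":[0,0,0.3]},{"gripper":1,"offset":[0,0,0],"rotation":[0,0,0.45]},{"gripper":1,"offset":[0,0,0],"rotation":[0,0,0.6]},{"gripper":1,"offset":[0,0,0],"rotation":[0,0,0.75]},{"gripper":1,"offset":[0,0,0],"rotation":[0,0,0.9]},{"gripper":1,"offset":[0,0,0],"rotation":[0,0,0.95]},{"gripper":1,"offset":[0,0,0],"rotation":[0,0,0.95]}]' 60
python3 -c "
from h import *
o=obs();print(o['wrist_torque']);print(snap('wrist','w5'))
from crop import *
cv2.imwrite('pics/v4.png',c(cv2.imread('pics/w5.png'),0,0,640,480,640,480))"
```

```text
t: 9.4
tool_pos: [0.5321, 0.0065, 0.0782]
tool_rot: [3.023, -0.847, 0.004]
contact_force: [3.5, -4.3, -4.9]
opening: 0.0127
grip_force: 59.6
{'t': 9.4, 'tool_pos': [0.5321, 0.0065, 0.0782], 'tool_rot': [3.0228, -0.847, 0.0039], 'contact_force': [3.5372, -4.3035, -4.8534], 'opening': 0.0127, 'grip_force': 59.5856, 'q': [-0.1263, -0.0222, 1.957, -0.003, 1.2046, 1.992]}
[-0.67510285 -0.63889627 -0.16092073]
t: 10.4
tool_pos: [0.5317, 0.0063, 0.0782]
tool_rot: [2.301, -2.135, 0.005]
contact_force: [2.6, -5.5, -6.3]
opening: 0.0131
grip_force: 45.8
{'t': 10.4, 'tool_pos': [0.5317, 0.0063, 0.0782], 'tool_rot': [2.3015, -2.1354, 0.0045], 'contact_force': [2.6094, -5.5439, -6.277], 'opening': 0.0131, 'grip_force': 45.8079, 'q': [-0.1264, -0.0223, 1.9572, -0.0036, 1.2056, 2.9416]}
[-0.78192117 -0.47458048 -0.09965677]
{'fovy': 67.80716643610327, 'cx': 317.92024105506465, 'cy': 236.297195088768, 'k1': 0.015495841465270709, 'xyz': array([ 0.53839196, -0.06416575,  0.2195299 ]), 'attitude': array([-0.01589843,  0.43159339, -3.03739859])}
```

View pics/v4.png

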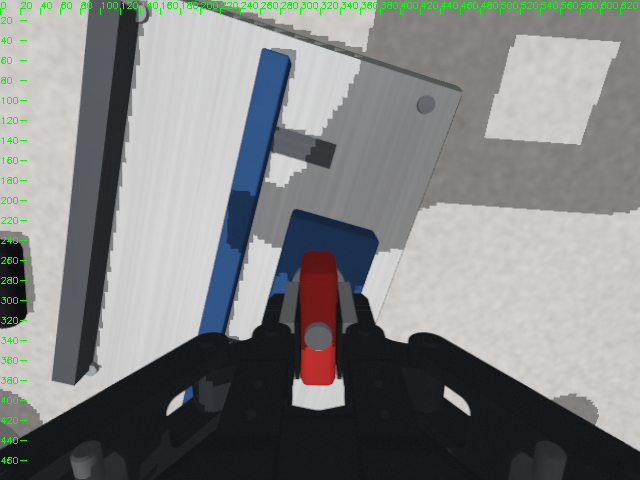

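The jaw is retracting (wing gripped at (318,320), jaw moved away from the fence), so clockwise undoes it. Next: regrip half a turn back and finish.

```bash
python3 -m handwheel '[{"gripper":-1,"offset":[0,0,0],"rotation":[0,0,0]},{"gripper":-1,"offset":[0,0,0],"rotation":[0,0,0]},{"gripper":-1,"offset":[0,0,0],"rotation":[0,0,0]},{"gripper":-1,"offset":[0,0,0],"rotation":[0,0,-0.18]},{"gripper":-1,"offset":[0,0,0],"rotation":[0,0,-0.36]},{"gripper":-1,"offset":[0,0,0],"rotation":[0,0,-0.54]},{"gripper":-1,"offset":[0,0,0],"rotation":[0,0,-0.72]},{"gripper":-1,"offset":[0,0,0],"rotation":[0,0,-0.9]}]' 60
python3 -m handwheel '[{"gripper":-1,"offset":[0,0,0],"rotation":[0,0,-0.18]},{"gripper":-1,"offset":[0,0,0],"rotation":[0,0,-0.36]},{"gripper":-1,"offset":[0,0,0],"rotation":[0,0,-0.54]},{"gripper":-1,"offset":[0,0,0],"rotation":[0,0,-0.72]},{"gripper":-1,"offset":[0,0,0],"rotation":[0,0,-0.9]},{"gripper":-1,"offset":[0,0,0],"rotation":[0,0,-1.08]},{"gripper":-1,"offset":[0,0,0],"rotation":[0,0,-1.26]},{"gripper":-1,"offset":[0,0,0],"rotation":[0,0,-1.44]}]' 60
python3 -m handwheel '[{"gripper":-1,"offset":[0,0,0],"rotation":[0,0,-0.18]},{"gripper":-1,"offset":[0,0,0],"rotation":[0,0,-0.36]},{"gripper":-1,"offset":[0,0,0],"rotation":[0,0,-0.54]},{"gripper":-1,"offset":[0,0,0],"rotation":[0,0,-0.72]},{"gripper":-1,"offset":[0,0,0],"rotation":[0,0,-0.80]},{"gripper":1,"offset":[0,0,0],"rotation":[0,0,-0.80]},{"gripper":1,"offset":[0,0,0],"rotation":[0,0,-0.80]},{"gripper":1,"offset":[0,0,0],"rotation":[0,0,-0.80]}]' 60
python3 -m handwheel '[{"gripper":1,"offset":[0,0,-1],"rotation":[0,0,0]},{"gripper":1,"offset":[0,0,-1],"rotation":[0,0,0.15]},{"gripper":1,"offset":[0,0,-1],"rotation":[0,0,0.3]},{"gripper":1,"offset":[0,0,-1],"rotation":[0,0,0.45]},{"gripper":1,"offset":[0,0,-1],"rotation":[0,0,0.6]},{"gripper":1,"offset":[0,0,-1],"rotation":[0,0,0.75]},{"gripper":1,"offset":[0,0,-1],"rotation":[0,0,0.85]},{"gripper":1,"offset":[0,0,-1],"rotation":[0,0,0.85]}]' 60
python3 -c "
from h import *
o=obs();print(o['wrist_torque'])"
```

```text
t: 11.45
tool_pos: [0.5314, 0.0072, 0.0784]
tool_rot: [-3.003, 0.922, 0.0]
contact_force: [-0.1, -0.2, -0.2]
opening: 0.0855
grip_force: 0.0
t: 12.45
tool_pos: [0.5315, 0.0071, 0.0784]
tool_rot: [-2.866, -1.287, 0.0]
contact_force: [-0.2, -0.8, 0.2]
opening: 0.0855
grip_force: 0.0
t: 13.45
tool_pos: [0.5315, 0.007, 0.0783]
tool_rot: [-2.147, -2.293, -0.0]
contact_force: [0.1, -0.1, -0.4]
opening: 0.032
grip_force: 0.0
t: 14.45
tool_pos: [0.5319, 0.0069, 0.0794]
tool_rot: [2.901, 1.205, 0.002]
contact_force: [2.4, 0.1, -1.9]
opening: 0.0127
grip_force: 60.6
{'t': 14.45, 'tool_pos': [0.5319, 0.0069, 0.0794], 'tool_rot': [2.9008, 1.2049, 0.0018], 'contact_force': [2.3801, 0.0857, -1.8913], 'opening': 0.0127, 'grip_force': 60.6349, 'q': [-0.127, -0.0237, 1.9563, 0.0002, 1.2077, 0.6564]}
[-0.0168221  -0.43588826 -0.08921988]
```

```bash
python3 -m handwheel '[{"gripper":1,"offset":[0,0,0],"rotation":[0,0,0.03]},{"gripper":1,"offset":[0,0,0],"rotation":[0,0,0.06]},{"gripper":1,"offset":[0,0,0],"rotation":[0,0,0.09]},{"gripper":1,"offset":[0,0,0],"rotation":[0,0,0.12]},{"gripper":1,"offset":[0,0,0],"rotation":[0,0,0.14]},{"gripper":1,"offset":[0,0,0],"rotation":[0,0,0.14]},{"gripper":1,"offset":[0,0,0],"rotation":[0,0,0.14]},{"gripper":1,"offset":[0,0,0],"rotation":[0,0,0.14]}]' 60
python3 -c "
from h import *
o=obs();print(o['wrist_torque'])"
```

```text
t: 15.45
tool_pos: [0.5319, 0.0069, 0.0794]
tool_rot: [2.976, 1.002, 0.001]
contact_force: [5.4, -0.3, -4.7]
opening: 0.0127
grip_force: 63.8
{'t': 15.45, 'tool_pos': [0.5319, 0.0069, 0.0794], 'tool_rot': [2.9761, 1.002, 0.0013], 'contact_force': [5.4151, -0.2563, -4.7367], 'opening': 0.0127, 'grip_force': 63.7707, 'q': [-0.1265, -0.0237, 1.9564, -0.0009, 1.2076, 0.7951]}
[ 0.03507514 -0.77274938  1.15158718]
```

Hard stop reached (1.15 N m), so the nut is fully undone. I'll back off the torque, release, rise and plan the jar view.

```bash
cat >> h.py <<'E'
def go(x,y,z,yaw):
    "offset (tool axes, mm) and turn about tool z to reach target TCP"
    o=ctrl.get_obs(); M=R.from_rotvec(o["tool_rot"]).as_matrix()
    psi=np.arctan2(M[1,1],M[0,1]); d=M.T@(np.array([x,y,z])-o["tool_pos"])*1000
    print("off",np.round(d,1),"rotz",round(-(yaw-psi),3),"q6",round(o["q"][5],3))
E
python3 -m handwheel '[{"gripper":1,"offset":[0,0,0],"rotation":[0,0,-0.06]},{"gripper":1,"offset":[0,0,0],"rotation":[0,0,-0.06]},{"gripper":-1,"offset":[0,0,0],"rotation":[0,0,-0.06]},{"gripper":-1,"offset":[0,0,0],"rotation":[0,0,-0.06]},{"gripper":-1,"offset":[0,0,0],"rotation":[0,0,-0.06]},{"gripper":-1,"offset":[0,0,-60],"rotation":[0,0,-0.06]},{"gripper":-1,"offset":[0,0,-120],"rotation":[0,0,-0.2]},{"gripper":-1,"offset":[0,0,-180],"rotation":[0,0,-0.35]}]' 60
python3 -c "
from h import *
snap('wrist','w6');go(.492,.331,.300,-.207)"
```

```text
t: 16.45
tool_pos: [0.531, 0.007, 0.2612]
tool_rot: [-2.756, -1.508, 0.001]
contact_force: [1.1, -0.1, 0.2]
opening: 0.0852
grip_force: 0.0
off [ 251.  -209.7  -29.5] rotz -0.359 q6 0.439
```

```bash
python3 -m handwheel '[{"gripper":-1,"offset":[40,-33,-10],"rotation":[0,0,-0.06]},{"gripper":-1,"offset":[80,-66,-30],"rotation":[0,0,-0.12]},{"gripper":-1,"offset":[120,-100,-30],"rotation":[0,0,-0.18]},{"gripper":-1,"offset":[160,-133,-30],"rotation":[0,0,-0.24]},{"gripper":-1,"offset":[200,-166,-30],"rotation":[0,0,-0.3]},{"gripper":-1,"offset":[240,-200,-30],"rotation":[0,0,-0.36]},{"gripper":-0.6,"offset":[251,-210,-30],"rotation":[0,0,-0.36]},{"gripper":-0.6,"offset":[251,-210,-30],"rotation":[0,0,-0.36]}]' 60
python3 -c "
from h import *
print(snap('wrist','w7'));obs()
from crop import *
cv2.imwrite('pics/v5.png',np.hstack([c(cv2.imread('pics/w6.png'),160,120,320,240,400,300),c(cv2.imread('pics/w7.png'),0,0,640,480,400,300)]))
im=cv2.cvtColor(cv2.imread('pics/w7.png'),cv2.COLOR_BGR2HSV)
m=cv2.inRange(im,(18,120,100),(35,255,255))
n,l,s,ce=cv2.connectedComponentsWithStats(m)
for i in range(1,n):
    if s[i,4]>150:
        cs,_=cv2.findContours((l==i).astype('uint8'),0,1); k,r=cv2.minEnclosingCircle(cs[0]); print(s[i],ce[i],k,r,px2w(load('w7'),*k,.051)*1000)
"
```

```text
t: 17.5
tool_pos: [0.4911, 0.3321, 0.2889]
tool_rot: [2.445, 1.972, -0.002]
contact_force: [0.4, 0.3, 0.1]
opening: 0.0687
grip_force: 0.0
{'fovy': 67.80716643610327, 'cx': 317.92024105506465, 'cy': 236.297195088768, 'k1': 0.015495841465270709, 'xyz': array([0.50779983, 0.40255458, 0.42994413]), 'attitude': array([-0.28477594,  0.03142351, -0.2121746 ])}
{'t': 17.55, 'tool_pos': [0.4915, 0.3312, 0.289], 'tool_rot': [2.446, 1.9705, -0.0013], 'contact_force': [0.2239, -0.3303, -0.1621], 'opening': 0.0683, 'grip_force': 0.0, 'q': [0.4679, -0.051, 1.6212, -0.0007, 1.5721, 0.6824]}
[ 347  147   43   45 1547] [367.95669037 168.93535876] (367.7789611816406, 168.82894897460938) 22.569377899169922 [550.47083843 354.62875588  51.        ]
[ 270  151   44   45 1542] [291.23346304 172.97081712] (291.619140625, 172.93136596679688) 22.546958923339844 [471.55647831 367.41651871  51.        ]
[ 274  225   41   42 1360] [294.52867647 245.57352941] (294.6537170410156, 245.38906860351562) 21.12989044189453 [456.26283569 288.9165244   51.        ]
[631 284   9  33 151] [636.81456954 300.66887417] (638.0, 300.0) 16.03131866455078 [827.66591076 141.00055266  51.        ]
```

View pics/v5.png

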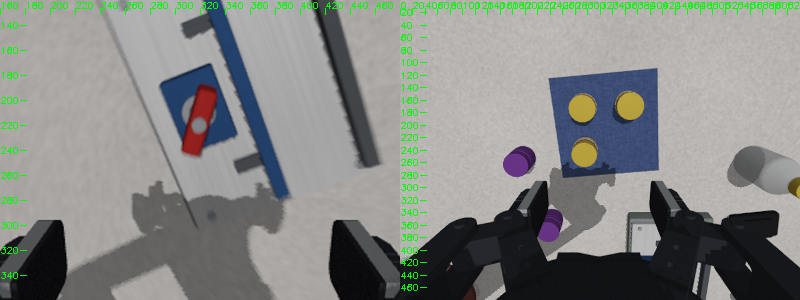

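```bash
python3 -c "
from h import *
go(.5505,.353,.090,-.207);go(.5505,.353,.022,-.207)"
```

```text
off [ 34.   53.1 199. ] rotz -0.008 q6 0.682
off [ 34.1  53.1 267. ] rotz -0.008 q6 0.682
```

```bash
python3 -m handwheel '[{"gripper":-0.6,"offset":[20,30,20],"rotation":[0,0,0]},{"gripper":-0.6,"offset":[34,53,60],"rotation":[0,0,0]},{"gripper":-0.6,"offset":[34,53,110],"rotation":[0,0,0]},{"gripper":-0.6,"offset":[34,53,160],"rotation":[0,0,0]},{"gripper":-0.6,"offset":[34,53,200],"rotation":[0,0,0]},{"gripper":-0.6,"offset":[34,53,235],"rotation":[0,0,0]},{"gripper":-0.6,"offset":[34,53,266],"rotation":[0,0,0]},{"gripper":-0.6,"offset":[34,53,266],"rotation":[0,0,0]}]' 40
python3 -m handwheel '[{"gripper":0,"offset":[0,0,0],"rotation":[0,0,0]},{"gripper":0.5,"offset":[0,0,0],"rotation":[0,0,0]},{"gripper":1,"offset":[0,0,0],"rotation":[0,0,0]},{"gripper":1,"offset":[0,0,0],"rotation":[0,0,0]},{"gripper":1,"offset":[0,0,0],"rotation":[0,0,0]},{"gripper":1,"offset":[0,0,-40],"rotation":[0,0,0]},{"gripper":1,"offset":[0,0,-90],"rotation":[0,0,0]},{"gripper":1,"offset":[0,0,-120],"rotation":[0,0,0]}]' 40
python3 -c "
from h import *
O=np.array([589.1,-4.9]);x=np.array([.9785,-.206]);y=np.array([.206,.9785])
for k in(57,0,-57):
  p=O+19*x+k*y; print(p); go(p[0]/1e3,p[1]/1e3,.13,-.207)"
```

```text
t: 18.55
tool_pos: [0.5487, 0.3509, 0.0201]
tool_rot: [-2.447, -1.968, 0.011]
contact_force: [-1.2, -0.8, -0.2]
opening: 0.0682
grip_force: 0.0
t: 19.55
tool_pos: [0.5511, 0.3544, 0.1463]
tool_rot: [2.445, 1.972, 0.005]
contact_force: [1.0, 0.0, -0.3]
opening: 0.047
grip_force: 41.6
[619.4335  46.9605]
off [-285.9  132.    15.9] rotz -0.007 q6 0.672
[607.6915  -8.814 ]
off [-342.9  132.3   15.8] rotz -0.007 q6 0.672
[595.9495 -64.5885]
off [-399.9  132.7   15.7] rotz -0.007 q6 0.672
```

Jar C is held (47 mm). Move it over the far slot.

```bash
python3 -m handwheel '[{"gripper":1,"offset":[-50,17,0],"rotation":[0,0,0]},{"gripper":1,"offset":[-100,33,0],"rotation":[0,0,0]},{"gripper":1,"offset":[-150,50,0],"rotation":[0,0,0]},{"gripper":1,"offset":[-200,66,0],"rotation":[0,0,0]},{"gripper":1,"offset":[-250,83,0],"rotation":[0,0,0]},{"gripper":1,"offset":[-300,100,0],"rotation":[0,0,0]},{"gripper":1,"offset":[-350,117,0],"rotation":[0,0,0]},{"gripper":1,"offset":[-400,133,0],"rotation":[0,0,0]}]' 40
python3 -m handwheel '[{"gripper":1,"offset":[0,0,0],"rotation":[0,0,0]},{"gripper":1,"offset":[0,0,20],"rotation":[0,0,0]},{"gripper":1,"offset":[0,0,20],"rotation":[0,0,0]},{"gripper":1,"offset":[0,0,20],"rotation":[0,0,0]},{"gripper":1,"offset":[0,0,20],"rotation":[0,0,0]},{"gripper":1,"offset":[0,0,20],"rotation":[0,0,0]},{"gripper":1,"offset":[0,0,20],"rotation":[0,0,0]},{"gripper":1,"offset":[0,0,20],"rotation":[0,0,0]}]' 40
python3 -c "
from h import *
obs()
go(.59595,-.0646,.064,-.207)
snap('wrist','w8')
from crop import *
cv2.imwrite('pics/v6.png',c(cv2.imread('pics/w8.png'),0,0,640,480,640,480))"
```

```text
t: 20.55
tool_pos: [0.5951, -0.0667, 0.143]
tool_rot: [-2.445, -1.972, -0.0]
contact_force: [0.9, -0.0, -1.5]
opening: 0.0469
grip_force: 41.6
t: 21.55
tool_pos: [0.5955, -0.0654, 0.1234]
tool_rot: [2.446, 1.971, 0.0]
contact_force: [0.2, 0.1, -1.6]
opening: 0.047
grip_force: 41.6
{'t': 21.55, 'tool_pos': [0.5955, -0.0654, 0.1234], 'tool_rot': [2.4458, 1.9714, 0.0002], 'contact_force': [0.22, 0.0789, -1.5562], 'opening': 0.047, 'grip_force': 41.6209, 'q': [-0.2335, 0.081, 1.7689, -0.0, 1.2914, -0.0195]}
off [ 0.8  0.2 59.4] rotz -0.007 q6 -0.019
```

View pics/v6.png

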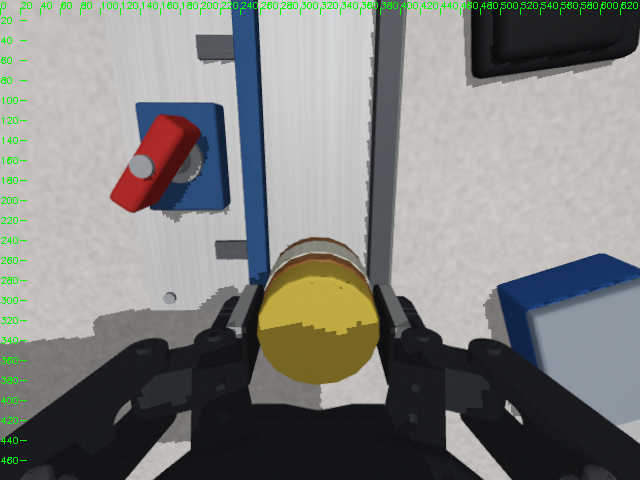

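The jar is held upright and centred in the gap: jaw face about u 268, fence about u 368, jar about u 318. Lower 61 mm and release.

```bash
python3 -m handwheel '[{"gripper":1,"offset":[0,0,15],"rotation":[0,0,0]},{"gripper":1,"offset":[0,0,30],"rotation":[0,0,0]},{"gripper":1,"offset":[0,0,42],"rotation":[0,0,0]},{"gripper":1,"offset":[0,0,50],"rotation":[0,0,0]},{"gripper":1,"offset":[0,0,55],"rotation":[0,0,0]},{"gripper":1,"offset":[0,0,58],"rotation":[0,0,0]},{"gripper":1,"offset":[0,0,60.5],"rotation":[0,0,0]},{"gripper":1,"offset":[0,0,60.5],"rotation":[0,0,0]}]' 40
python3 -m handwheel '[{"gripper":0.2,"offset":[0,0,0],"rotation":[0,0,0]},{"gripper":-0.1,"offset":[0,0,0],"rotation":[0,0,0]},{"gripper":-0.5,"offset":[0,0,0],"rotation":[0,0,0]},{"gripper":-0.5,"offset":[0,0,-20],"rotation":[0,0,0]},{"gripper":-0.5,"offset":[0,0,-60],"rotation":[0,0,0]},{"gripper":-0.5,"offset":[0,0,-120],"rotation":[0,0,0]},{"gripper":-0.5,"offset":[0,0,-180],"rotation":[0,0,0]},{"gripper":-0.5,"offset":[0,0,-215],"rotation":[0,0,0]}]' 40
python3 -c "
from h import *
go(.492,.331,.290,-.207)"
```

```text
t: 22.6
tool_pos: [0.5964, -0.0656, 0.0655]
tool_rot: [2.445, 1.971, 0.001]
contact_force: [-4.9, -0.1, 8.2]
opening: 0.0467
grip_force: 42.5
t: 23.6
tool_pos: [0.5967, -0.0656, 0.2841]
tool_rot: [2.441, 1.968, 0.007]
contact_force: [1.1, 0.2, -0.3]
opening: 0.0637
grip_force: 0.0
off [ 365.3 -186.5   -7.3] rotz -0.007 q6 -0.019
```

```bash
python3 -m handwheel '[{"gripper":-0.6,"offset":[52,-26,0],"rotation":[0,0,0]},{"gripper":-0.6,"offset":[104,-53,0],"rotation":[0,0,0]},{"gripper":-0.6,"offset":[156,-80,0],"rotation":[0,0,0]},{"gripper":-0.6,"offset":[208,-106,0],"rotation":[0,0,0]},{"gripper":-0.6,"offset":[260,-133,0],"rotation":[0,0,0]},{"gripper":-0.6,"offset":[312,-160,0],"rotation":[0,0,0]},{"gripper":-0.6,"offset":[350,-180,0],"rotation":[0,0,0]},{"gripper":-0.6,"offset":[350,-180,0],"rotation":[0,0,0]}]' 40
cat > jars.py <<'E'
from h import *
import sys
fn=sys.argv[1]; snap('wrist',fn); d=load(fn)
im=cv2.cvtColor(cv2.imread(f'pics/{fn}.png'),cv2.COLOR_BGR2HSV)
m=cv2.inRange(im,(18,120,60),(35,255,255)); zz=float(sys.argv[2])
n,l,s,ce=cv2.connectedComponentsWithStats(m)
for i in range(1,n):
    if s[i,4]>300:
        cs,_=cv2.findContours((l==i).astype('uint8'),0,1); k,r=cv2.minEnclosingCircle(max(cs,key=len)); print(s[i],k,r,px2w(d,*k,zz)*1000)
E
python3 jars.py w9 .051; python3 -c "
from h import *
print(w2px(load('scene0'),[.5505,.3525,.051]));obs()
for a in([.4705,.3655],[.4555,.287]): go(*a,.022,-.207)"
```

```text
t: 24.6
tool_pos: [0.4929, 0.3173, 0.2792]
tool_rot: [2.442, 1.977, 0.003]
contact_force: [-0.2, -0.4, 1.0]
opening: 0.0686
grip_force: 0.0
[ 263  138   46   47 1654] (285.6406555175781, 161.02362060546875) 23.220775604248047 [471.42158399 366.77802525  51.        ]
[ 268  215   43   44 1459] (289.0858459472656, 236.60101318359375) 21.78567123413086 [456.39633571 288.3049722   51.        ]
[500.84753386 333.89367204]
{'t': 24.65, 'tool_pos': [0.4936, 0.3158, 0.279], 'tool_rot': [2.4429, 1.974, 0.002], 'contact_force': [-0.4285, -0.3592, -0.5586], 'opening': 0.0683, 'grip_force': 0.0, 'q': [0.4425, -0.0645, 1.6505, -0.0005, 1.5542, 0.654]}
off [ 43.6 -33.4 257. ] rotz -0.005 q6 0.654
off [-36.3 -31.6 257. ] rotz -0.005 q6 0.654
```

```bash
python3 -m handwheel '[{"gripper":-0.6,"offset":[20,-17,20],"rotation":[0,0,0]},{"gripper":-0.6,"offset":[43.5,-33,60],"rotation":[0,0,0]},{"gripper":-0.6,"offset":[43.5,-33,110],"rotation":[0,0,0]},{"gripper":-0.6,"offset":[43.5,-33,160],"rotation":[0,0,0]},{"gripper":-0.6,"offset":[43.5,-33,200],"rotation":[0,0,0]},{"gripper":-0.6,"offset":[43.5,-33,230],"rotation":[0,0,0]},{"gripper":-0.6,"offset":[43.5,-33,256],"rotation":[0,0,0]},{"gripper":-0.6,"offset":[43.5,-33,256],"rotation":[0,0,0]}]' 40
python3 -m handwheel '[{"gripper":0,"offset":[0,0,0],"rotation":[0,0,0]},{"gripper":0.5,"offset":[0,0,0],"rotation":[0,0,0]},{"gripper":1,"offset":[0,0,0],"rotation":[0,0,0]},{"gripper":1,"offset":[0,0,0],"rotation":[0,0,0]},{"gripper":1,"offset":[0,0,0],"rotation":[0,0,0]},{"gripper":1,"offset":[0,0,-40],"rotation":[0,0,0]},{"gripper":1,"offset":[0,0,-90],"rotation":[0,0,0]},{"gripper":1,"offset":[0,0,-120],"rotation":[0,0,0]}]' 40
python3 -c "
from h import *
obs()
O=np.array([589.8,-5.2]);x=np.array([.9785,-.206]);y=np.array([.206,.9785])
for k in(57,0):
  p=O+18*x+k*y; print(p); go(p[0]/1e3,p[1]/1e3,.143,-.207)"
```

```text
t: 25.65
tool_pos: [0.4701, 0.3622, 0.02]
tool_rot: [-2.447, -1.969, 0.007]
contact_force: [-0.8, -0.1, 0.1]
opening: 0.0682
grip_force: 0.0
t: 26.65
tool_pos: [0.4714, 0.3649, 0.1445]
tool_rot: [2.446, 1.972, 0.004]
contact_force: [0.4, 0.0, -1.9]
opening: 0.047
grip_force: 41.7
{'t': 26.65, 'tool_pos': [0.4714, 0.3649, 0.1445], 'tool_rot': [2.4456, 1.9717, 0.0044], 'contact_force': [0.3682, 0.0261, -1.9274], 'opening': 0.047, 'grip_force': 41.7255, 'q': [0.5339, 0.0512, 1.763, 0.0002, 1.3246, 0.7476]}
[619.155   46.8665]
off [-279.5  211.9    1.3] rotz -0.007 q6 0.748
[607.413  -8.908]
off [-336.5  212.3    1.2] rotz -0.007 q6 0.748
```

```bash
python3 -m handwheel '[{"gripper":1,"offset":[-48,30,0],"rotation":[0,0,0]},{"gripper":1,"offset":[-96,61,0],"rotation":[0,0,0]},{"gripper":1,"offset":[-144,91,0],"rotation":[0,0,0]},{"gripper":1,"offset":[-192,121,0],"rotation":[0,0,0]},{"gripper":1,"offset":[-240,151,0],"rotation":[0,0,0]},{"gripper":1,"offset":[-288,182,0],"rotation":[0,0,0]},{"gripper":1,"offset":[-336,212,0],"rotation":[0,0,0]},{"gripper":1,"offset":[-336,212,0],"rotation":[0,0,0]}]' 40
python3 -c "
from h import *
go(.6074,-.0089,.064,-.207)
snap('wrist','w10')"
python3 -m handwheel '[{"gripper":1,"offset":[0,0,20],"rotation":[0,0,0]},{"gripper":1,"offset":[0,0,40],"rotation":[0,0,0]},{"gripper":1,"offset":[0,0,56],"rotation":[0,0,0]},{"gripper":1,"offset":[0,0,66],"rotation":[0,0,0]},{"gripper":1,"offset":[0,0,73],"rotation":[0,0,0]},{"gripper":1,"offset":[0,0,78],"rotation":[0,0,0]},{"gripper":1,"offset":[0,0,80.5],"rotation":[0,0,0]},{"gripper":1,"offset":[0,0,80.5],"rotation":[0,0,0]}]' 40
```

```text
t: 27.65
tool_pos: [0.6072, -0.0122, 0.1415]
tool_rot: [2.451, 1.965, -0.001]
contact_force: [0.4, -0.2, -1.4]
opening: 0.0468
grip_force: 41.9
off [ 3.3 -0.6 77.5] rotz -0.012 q6 0.077
t: 28.7
tool_pos: [0.6078, -0.0091, 0.0639]
tool_rot: [2.445, 1.971, 0.002]
contact_force: [-3.8, -0.1, 6.3]
opening: 0.0471
grip_force: 42.7
```

```bash
python3 -m handwheel '[{"gripper":0.2,"offset":[0,0,0],"rotation":[0,0,0]},{"gripper":-0.1,"offset":[0,0,0],"rotation":[0,0,0]},{"gripper":-0.5,"offset":[0,0,0],"rotation":[0,0,0]},{"gripper":-0.5,"offset":[0,0,-20],"rotation":[0,0,0]},{"gripper":-0.5,"offset":[0,0,-60],"rotation":[0,0,0]},{"gripper":-0.5,"offset":[0,0,-120],"rotation":[0,0,0]},{"gripper":-0.5,"offset":[0,0,-180],"rotation":[0,0,0]},{"gripper":-0.5,"offset":[0,0,-215],"rotation":[0,0,0]}]' 40
python3 jars.py w11 .091
python3 -m handwheel '[{"gripper":-0.6,"offset":[46,-29,0],"rotation":[0,0,0]},{"gripper":-0.6,"offset":[92,-58,0],"rotation":[0,0,0]},{"gripper":-0.6,"offset":[138,-88,0],"rotation":[0,0,0]},{"gripper":-0.6,"offset":[184,-117,0],"rotation":[0,0,0]},{"gripper":-0.6,"offset":[230,-146,0],"rotation":[0,0,0]},{"gripper":-0.6,"offset":[260,-175,0],"rotation":[0,0,0]},{"gripper":-0.6,"offset":[260,-205,0],"rotation":[0,0,0]},{"gripper":-0.6,"offset":[260,-205,0],"rotation":[0,0,0]}]' 40
python3 jars.py w12 .051; python3 -c "
from h import *
obs()
for a in([.4555,.287],): go(*a,.022,-.207)"
```

```text
t: 29.7
tool_pos: [0.608, -0.0091, 0.2828]
tool_rot: [2.442, 1.968, 0.008]
contact_force: [-0.2, -0.3, -0.1]
opening: 0.0641
grip_force: 0.0
[ 292  183   48   50 1871] (316.0, 207.27272033691406) 25.04880714416504 [609.51178829  -5.80814087  91.        ]
[ 295  241   45   47 1703] (317.03466796875, 264.3564453125) 23.690759658813477 [598.14225824 -62.42866383  91.        ]
t: 30.75
tool_pos: [0.4604, 0.2896, 0.2773]
tool_rot: [2.443, 1.974, 0.002]
contact_force: [0.8, -0.6, 0.4]
opening: 0.0686
grip_force: 0.0
[ 291  185   44   45 1544] (312.47882080078125, 206.79641723632812) 22.47456169128418 [455.553372   287.56177381  51.        ]
[ 469  420   45   60 1849] (493.0, 449.5) 34.04785919189453 [614.21308577 -71.39441666  51.        ]
{'t': 30.8, 'tool_pos': [0.4613, 0.289, 0.2773], 'tool_rot': [2.4442, 1.9726, 0.0027], 'contact_force': [-0.58, -0.0042, 0.0075], 'opening': 0.0682, 'grip_force': 0.0, 'q': [0.4231, -0.1652, 1.7461, -0.0003, 1.5589, 0.6359]}
off [ -3.4  -5.7 255.2] rotz -0.006 q6 0.636
```

```bash
python3 -m handwheel '[{"gripper":-0.6,"offset":[-3,-6,20],"rotation":[0,0,0]},{"gripper":-0.6,"offset":[-3,-6,60],"rotation":[0,0,0]},{"gripper":-0.6,"offset":[-3,-6,110],"rotation":[0,0,0]},{"gripper":-0.6,"offset":[-3,-6,160],"rotation":[0,0,0]},{"gripper":-0.6,"offset":[-3,-6,200],"rotation":[0,0,0]},{"gripper":-0.6,"offset":[-3,-6,230],"rotation":[0,0,0]},{"gripper":-0.6,"offset":[-3,-6,254.5],"rotation":[0,0,0]},{"gripper":-0.6,"offset":[-3,-6,254.5],"rotation":[0,0,0]}]' 40
python3 -m handwheel '[{"gripper":0,"offset":[0,0,0],"rotation":[0,0,0]},{"gripper":0.5,"offset":[0,0,0],"rotation":[0,0,0]},{"gripper":1,"offset":[0,0,0],"rotation":[0,0,0]},{"gripper":1,"offset":[0,0,0],"rotation":[0,0,0]},{"gripper":1,"offset":[0,0,0],"rotation":[0,0,0]},{"gripper":1,"offset":[0,0,-40],"rotation":[0,0,0]},{"gripper":1,"offset":[0,0,-90],"rotation":[0,0,0]},{"gripper":1,"offset":[0,0,-120],"rotation":[0,0,0]}]' 40
python3 -c "
from h import *
go(.6191,.0475,.143,-.207)"
```

```text
t: 31.8
tool_pos: [0.4542, 0.2856, 0.0198]
tool_rot: [-2.447, -1.969, 0.007]
contact_force: [-1.4, -0.7, 0.0]
opening: 0.0687
grip_force: 0.0
t: 32.8
tool_pos: [0.4555, 0.2874, 0.1442]
tool_rot: [2.445, 1.971, 0.004]
contact_force: [0.9, -0.1, -1.0]
opening: 0.0468
grip_force: 41.6
off [-199.7  210.8    1.3] rotz -0.007 q6 0.638
```

```bash
python3 -m handwheel '[{"gripper":1,"offset":[-33,35,0],"rotation":[0,0,0]},{"gripper":1,"offset":[-66,70,0],"rotation":[0,0,0]},{"gripper":1,"offset":[-100,105,0],"rotation":[0,0,0]},{"gripper":1,"offset":[-133,140,0],"rotation":[0,0,0]},{"gripper":1,"offset":[-166,175,0],"rotation":[0,0,0]},{"gripper":1,"offset":[-200,211,0],"rotation":[0,0,0]},{"gripper":1,"offset":[-200,211,0],"rotation":[0,0,0]},{"gripper":1,"offset":[-200,211,0],"rotation":[0,0,0]}]' 40
python3 -c "
from h import *
go(.6191,.0475,.064,-.207)"
python3 -m handwheel '[{"gripper":1,"offset":[0,0,20],"rotation":[0,0,0]},{"gripper":1,"offset":[0,0,40],"rotation":[0,0,0]},{"gripper":1,"offset":[0,0,56],"rotation":[0,0,0]},{"gripper":1,"offset":[0,0,66],"rotation":[0,0,0]},{"gripper":1,"offset":[0,0,73],"rotation":[0,0,0]},{"gripper":1,"offset":[0,0,78],"rotation":[0,0,0]},{"gripper":1,"offset":[0,0,80.5],"rotation":[0,0,0]},{"gripper":1,"offset":[0,0,80.5],"rotation":[0,0,0]}]' 40
python3 -c "
from h import *
obs()"
```

```text
t: 33.8
tool_pos: [0.618, 0.047, 0.141]
tool_rot: [-2.445, -1.97, 0.002]
contact_force: [-1.2, -0.3, -1.4]
opening: 0.0467
grip_force: 41.8
off [ 0.7  1.1 77. ] rotz -0.007 q6 0.17
t: 34.8
tool_pos: [0.6198, 0.0467, 0.0636]
tool_rot: [2.445, 1.971, 0.002]
contact_force: [-3.6, 0.4, 5.4]
opening: 0.0468
grip_force: 42.3
{'t': 34.8, 'tool_pos': [0.6198, 0.0467, 0.0636], 'tool_rot': [2.4451, 1.9707, 0.002], 'contact_force': [-3.6169, 0.4192, 5.3904], 'opening': 0.0468, 'grip_force': 42.3428, 'q': [-0.0445, 0.1993, 1.7473, -0.0001, 1.1932, 0.1696]}
```

```bash
python3 -m handwheel '[{"gripper":0.2,"offset":[0,0,0],"rotation":[0,0,0]},{"gripper":-0.1,"offset":[0,0,0],"rotation":[0,0,0]},{"gripper":-0.5,"offset":[0,0,0],"rotation":[0,0,0]},{"gripper":-0.5,"offset":[0,0,-20],"rotation":[0,0,0]},{"gripper":-0.5,"offset":[0,0,-60],"rotation":[0,0,0]},{"gripper":-0.5,"offset":[-20,-40,-110],"rotation":[0,0,0]},{"gripper":-0.5,"offset":[-50,-70,-150],"rotation":[0,0,0]},{"gripper":-1,"offset":[-55,-75,-170],"rotation":[0,0,0]}]' 40
python3 jars.py w13 .091
python3 -c "
from h import *
from crop import *
go(.5318,.0069,.235,-.87)
cv2.imwrite('pics/v7.png',cv2.imread('pics/w13.png'))"
```

```text
t: 35.8
tool_pos: [0.5339, 0.0081, 0.2362]
tool_rot: [2.443, 1.967, 0.007]
contact_force: [0.9, 0.1, 0.0]
opening: 0.0798
grip_force: 0.0
[ 380  126   62   59 2911] (409.78472900390625, 153.38211059570312) 31.803810119628906 [618.11978026  46.87095763  91.        ]
[ 377  191   59   57 2573] (405.9336242675781, 218.76548767089844) 29.403417587280273 [607.5440393   -4.57491348  91.        ]
[ 375  257   56   54 2202] (402.7535095214844, 282.9507141113281) 27.910045623779297 [596.44182031 -60.79335925  91.        ]
off [-1.8 -3.   3.1] rotz 0.655 q6 0.091
```

View pics/v7.png

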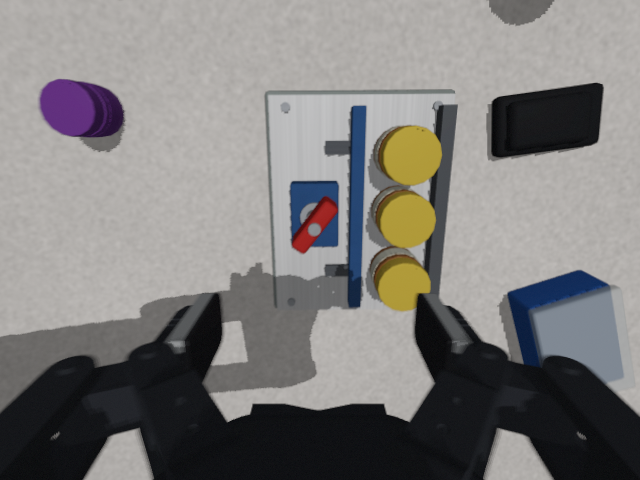

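All three jars stand upright in the row (caps at (409,154), (405,218), (402,283)), clear of the jaw and fence, with the wing at (315,225). Now I regrip the wing with a narrower opening to stay clear of the jars.

```bash
python3 -m handwheel '[{"gripper":-0.3,"offset":[-2,-3,0],"rotation":[0,0,0.17]},{"gripper":-0.3,"offset":[-2,-3,0],"rotation":[0,0,0.34]},{"gripper":-0.3,"offset":[-2,-3,0],"rotation":[0,0,0.51]},{"gripper":-0.3,"offset":[-2,-3,0],"rotation":[0,0,0.655]},{"gripper":-0.3,"offset":[-2,-3,45],"rotation":[0,0,0.655]},{"gripper":-0.3,"offset":[-2,-3,90],"rotation":[0,0,0.655]},{"gripper":-0.3,"offset":[-2,-3,120],"rotation":[0,0,0.655]},{"gripper":-0.3,"offset":[-2,-3,120],"rotation":[0,0,0.655]}]' 80
python3 -c "
from h import *
go(.5318,.0069,.079,-.87)"
python3 -m handwheel '[{"gripper":-0.3,"offset":[0,0,20],"rotation":[0,0,0]},{"gripper":-0.3,"offset":[0,0,37],"rotation":[0,0,0]},{"gripper":0.3,"offset":[0,0,37],"rotation":[0,0,0]},{"gripper":1,"offset":[0,0,37],"rotation":[0,0,0]},{"gripper":1,"offset":[0,0,37],"rotation":[0,0,0]},{"gripper":1,"offset":[0,0,36],"rotation":[0,0,0]},{"gripper":1,"offset":[0,0,36],"rotation":[0,0,0]},{"gripper":1,"offset":[0,0,36],"rotation":[0,0,0]}]' 80
python3 -c "
from h import *
o=obs();print(o['wrist_torque'])"
```

```text
t: 36.85
tool_pos: [0.5282, 0.0083, 0.1074]
tool_rot: [-2.946, -1.079, 0.011]
contact_force: [-0.1, 0.4, 0.1]
opening: 0.0555
grip_force: 0.0
off [ 2.   3.6 28.3] rotz 0.001 q6 0.743
t: 37.85
tool_pos: [0.5318, 0.0069, 0.0756]
tool_rot: [2.948, 1.079, 0.005]
contact_force: [6.8, -3.1, -6.6]
opening: 0.0132
grip_force: 78.1
{'t': 37.85, 'tool_pos': [0.5318, 0.0069, 0.0756], 'tool_rot': [2.9477, 1.0789, 0.005], 'contact_force': [6.773, -3.1327, -6.5638], 'opening': 0.0132, 'grip_force': 78.0967, 'q': [-0.1266, -0.0207, 1.9603, -0.001, 1.1979, 0.7428]}
[-0.43969231 -0.89429056  0.04976317]
```

```bash
python3 -m handwheel '[{"gripper":1,"offset":[0,0,0],"rotation":[0,0,-0.14]},{"gripper":1,"offset":[0,0,0],"rotation":[0,0,-0.28]},{"gripper":1,"offset":[0,0,0],"rotation":[0,0,-0.42]},{"gripper":1,"offset":[0,0,0],"rotation":[0,0,-0.56]},{"gripper":1,"offset":[0,0,0],"rotation":[0,0,-0.7]},{"gripper":1,"offset":[0,0,0],"rotation":[0,0,-0.84]},{"gripper":1,"offset":[0,0,0],"rotation":[0,0,-0.96]},{"gripper":1,"offset":[0,0,0],"rotation":[0,0,-1.0]}]' 80
python3 -c "
from h import *
o=obs();print(o['wrist_torque'])"
python3 -m handwheel '[{"gripper":1,"offset":[0,0,0],"rotation":[0,0,-0.14]},{"gripper":1,"offset":[0,0,0],"rotation":[0,0,-0.28]},{"gripper":1,"offset":[0,0,0],"rotation":[0,0,-0.42]},{"gripper":1,"offset":[0,0,0],"rotation":[0,0,-0.56]},{"gripper":1,"offset":[0,0,0],"rotation":[0,0,-0.68]},{"gripper":1,"offset":[0,0,0],"rotation":[0,0,-0.78]},{"gripper":1,"offset":[0,0,0],"rotation":[0,0,-0.85]},{"gripper":1,"offset":[0,0,0],"rotation":[0,0,-0.9]}]' 80
python3 -c "
from h import *
o=obs();print(o['wrist_torque'])"
```

```text
t: 38.85
tool_pos: [0.5316, 0.0069, 0.0756]
tool_rot: [2.068, 2.361, 0.002]
contact_force: [5.1, -3.1, -6.2]
opening: 0.013
grip_force: 78.3
{'t': 38.85, 'tool_pos': [0.5316, 0.0069, 0.0756], 'tool_rot': [2.068, 2.3607, 0.0019], 'contact_force': [5.0992, -3.1315, -6.1668], 'opening': 0.013, 'grip_force': 78.3149, 'q': [-0.1266, -0.0207, 1.9604, -0.0008, 1.1986, -0.2583]}
[-0.477827   -0.61489977 -0.14459533]
t: 39.85
tool_pos: [0.5314, 0.0068, 0.0756]
tool_rot: [0.835, 3.025, -0.001]
contact_force: [4.2, -3.3, -4.7]
opening: 0.0124
grip_force: 78.5
{'t': 39.85, 'tool_pos': [0.5314, 0.0068, 0.0756], 'tool_rot': [0.8353, 3.0253, -0.0012], 'contact_force': [4.1971, -3.2718, -4.6735], 'opening': 0.0124, 'grip_force': 78.4972, 'q': [-0.1267, -0.0208, 1.9605, -0.0013, 1.1989, -1.1582]}
[-0.5951956  -0.58548363 -0.17500512]
```

Nut is now about 0.85. Continue slowly until firm.

```bash
python3 -m handwheel '[{"gripper":1,"offset":[0,0,0],"rotation":[0,0,-0.05]},{"gripper":1,"offset":[0,0,0],"rotation":[0,0,-0.1]},{"gripper":1,"offset":[0,0,0],"rotation":[0,0,-0.15]},{"gripper":1,"offset":[0,0,0],"rotation":[0,0,-0.2]},{"gripper":1,"offset":[0,0,0],"rotation":[0,0,-0.25]},{"gripper":1,"offset":[0,0,0],"rotation":[0,0,-0.28]},{"gripper":1,"offset":[0,0,0],"rotation":[0,0,-0.28]},{"gripper":1,"offset":[0,0,0],"rotation":[0,0,-0.28]}]' 80
python3 -c "
from h import *
o=obs();print(o['wrist_torque'])"
python3 -m handwheel '[{"gripper":1,"offset":[0,0,0],"rotation":[0,0,-0.02]},{"gripper":1,"offset":[0,0,0],"rotation":[0,0,-0.04]},{"gripper":1,"offset":[0,0,0],"rotation":[0,0,-0.06]},{"gripper":1,"offset":[0,0,0],"rotation":[0,0,-0.08]},{"gripper":1,"offset":[0,0,0],"rotation":[0,0,-0.08]},{"gripper":1,"offset":[0,0,0],"rotation":[0,0,-0.08]},{"gripper":1,"offset":[0,0,0],"rotation":[0,0,-0.08]},{"gripper":1,"offset":[0,0,0],"rotation":[0,0,-0.08]}]' 80
python3 -c "
from h import *
o=obs();print(o['wrist_torque'])"
```

```text
t: 40.85
tool_pos: [0.5314, 0.0067, 0.0756]
tool_rot: [0.407, 3.112, -0.002]
contact_force: [5.2, -3.7, -4.9]
opening: 0.0123
grip_force: 78.6
{'t': 40.85, 'tool_pos': [0.5314, 0.0067, 0.0756], 'tool_rot': [0.4067, 3.1122, -0.0024], 'contact_force': [5.1844, -3.7092, -4.9466], 'opening': 0.0123, 'grip_force': 78.5712, 'q': [-0.1266, -0.0208, 1.9605, -0.0017, 1.1989, -1.437]}
[-0.64909898 -0.6104727   0.0345049 ]
t: 41.85
tool_pos: [0.5315, 0.0067, 0.0757]
tool_rot: [0.283, 3.126, -0.002]
contact_force: [4.6, -4.4, -4.3]
opening: 0.0127
grip_force: 78.6
{'t': 41.85, 'tool_pos': [0.5315, 0.0067, 0.0757], 'tool_rot': [0.2834, 3.1258, -0.0022], 'contact_force': [4.6037, -4.4252, -4.335], 'opening': 0.0127, 'grip_force': 78.5758, 'q': [-0.1268, -0.0208, 1.9605, -0.0014, 1.1989, -1.5162]}
[-0.65416144 -0.57016053 -0.22030238]
```

```bash
python3 -m handwheel '[{"gripper":1,"offset":[0,0,0],"rotation":[0,0,-0.02]},{"gripper":1,"offset":[0,0,0],"rotation":[0,0,-0.04]},{"gripper":1,"offset":[0,0,0],"rotation":[0,0,-0.06]},{"gripper":1,"offset":[0,0,0],"rotation":[0,0,-0.08]},{"gripper":1,"offset":[0,0,0],"rotation":[0,0,-0.08]},{"gripper":1,"offset":[0,0,0],"rotation":[0,0,-0.08]},{"gripper":1,"offset":[0,0,0],"rotation":[0,0,-0.08]},{"gripper":1,"offset":[0,0,0],"rotation":[0,0,-0.08]}]' 80
python3 -c "
from h import *
o=obs();print(o['wrist_torque'])"
```

```text
t: 42.85
tool_pos: [0.5314, 0.0067, 0.0756]
tool_rot: [0.162, 3.135, -0.002]
contact_force: [4.7, -3.0, -5.3]
opening: 0.0126
grip_force: 79.2
{'t': 42.85, 'tool_pos': [0.5314, 0.0067, 0.0756], 'tool_rot': [0.1616, 3.1346, -0.0017], 'contact_force': [4.6854, -3.0379, -5.2655], 'opening': 0.0126, 'grip_force': 79.175, 'q': [-0.1271, -0.0208, 1.9605, -0.0009, 1.199, -1.5945]}
[-0.77905209 -0.53949058 -0.92211583]
```

```bash
python3 -m handwheel '[{"gripper":1,"offset":[0,0,0],"rotation":[0,0,-0.02]},{"gripper":1,"offset":[0,0,0],"rotation":[0,0,-0.04]},{"gripper":1,"offset":[0,0,0],"rotation":[0,0,-0.05]},{"gripper":1,"offset":[0,0,0],"rotation":[0,0,-0.05]},{"gripper":1,"offset":[0,0,0],"rotation":[0,0,-0.05]},{"gripper":1,"offset":[0,0,0],"rotation":[0,0,-0.05]},{"gripper":1,"offset":[0,0,0],"rotation":[0,0,-0.05]},{"gripper":1,"offset":[0,0,0],"rotation":[0,0,-0.05]}]' 80
python3 -c "
from h import *
o=obs();print(o['wrist_torque'])"
```

```text
t: 43.85
tool_pos: [0.5315, 0.0067, 0.0757]
tool_rot: [0.086, 3.138, -0.001]
contact_force: [3.6, -4.7, -5.4]
opening: 0.0124
grip_force: 81.0
{'t': 43.85, 'tool_pos': [0.5315, 0.0067, 0.0757], 'tool_rot': [0.0856, 3.1375, -0.0012], 'contact_force': [3.6471, -4.6711, -5.4145], 'opening': 0.0124, 'grip_force': 81.0191, 'q': [-0.1272, -0.0209, 1.9605, -0.0005, 1.199, -1.6433]}
[-0.67713285 -0.58123213 -1.31173478]
```

```bash
python3 -m handwheel '[{"gripper":0.2,"offset":[0,0,0],"rotation":[0,0,0]},{"gripper":-0.3,"offset":[0,0,0],"rotation":[0,0,0]},{"gripper":-0.3,"offset":[0,0,0],"rotation":[0,0,0]},{"gripper":-0.3,"offset":[0,0,-50],"rotation":[0,0,0]},{"gripper":-0.3,"offset":[0,0,-100],"rotation":[0,0,-0.01]},{"gripper":-0.3,"offset":[0,0,-150],"rotation":[0,0,0]},{"gripper":-0.3,"offset":[0,0,-160],"rotation":[0,0,0]},{"gripper":-0.3,"offset":[0,0,-160],"rotation":[0,0,0]}]' 80
python3 jars.py w14 .091
python3 -c "
from h import *
go(.5017,-.2975,.235,0)
cv2.imwrite('pics/v8.png',cv2.imread('pics/w14.png'))"
```

```text
t: 44.85
tool_pos: [0.5307, 0.0077, 0.236]
tool_rot: [0.078, 3.139, -0.0]
contact_force: [-0.7, -0.1, -1.3]
opening: 0.0557
grip_force: 0.0
[ 211  274   55   48 1007] (238.28050231933594, 299.1366882324219) 27.294267654418945 [598.67305537 -65.17766216  91.        ]
[ 277  283   53   53 2142] (303.4340515136719, 309.3575134277344) 26.683900833129883 [611.53237353  -8.58954521  91.        ]
[ 335  292   49   52 2076] (360.80889892578125, 317.0392761230469) 26.763286590576172 [621.67481479  42.145082    91.        ]
off [  13.1 -306.3   -0.8] rotz 1.521 q6 -1.647
```

View pics/v8.png

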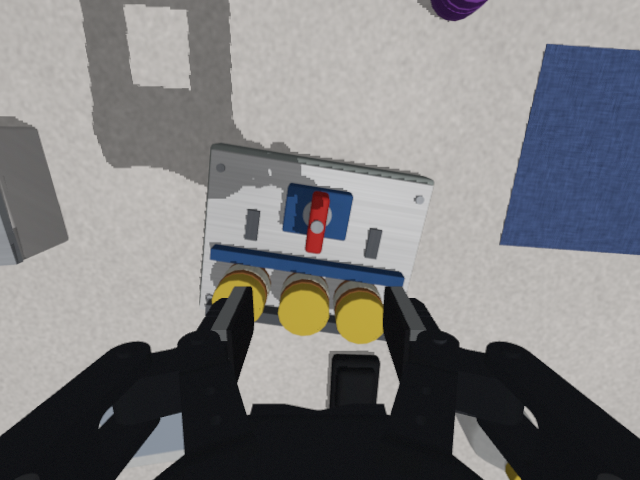

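The jaw is against all three jars, with the wing across the row at (317,225). Now the lever: back over the knob, turning to yaw 0.

```bash
python3 -m handwheel '[{"gripper":-0.3,"offset":[2,-38,0],"rotation":[0,0,0.18]},{"gripper":-0.3,"offset":[4,-76,0],"rotation":[0,0,0.36]},{"gripper":-0.6,"offset":[6,-115,0],"rotation":[0,0,0.55]},{"gripper":-0.6,"offset":[8,-153,0],"rotation":[0,0,0.74]},{"gripper":-0.6,"offset":[10,-191,0],"rotation":[0,0,0.93]},{"gripper":-0.6,"offset":[12,-229,0],"rotation":[0,0,1.11]},{"gripper":-0.6,"offset":[13,-268,0],"rotation":[0,0,1.29]},{"gripper":-0.6,"offset":[13,-306,0],"rotation":[0,0,1.47]}]' 20
python3 -m handwheel '[{"gripper":-0.6,"offset":[0,0,0],"rotation":[0,0,0.05]},{"gripper":-0.6,"offset":[0,0,30],"rotation":[0,0,0.05]},{"gripper":-0.6,"offset":[0,0,50],"rotation":[0,0,0.05]},{"gripper":-0.6,"offset":[0,0,50],"rotation":[0,0,0.05]},{"gripper":-0.6,"offset":[0,0,50],"rotation":[0,0,0.05]},{"gripper":-0.6,"offset":[0,0,50],"rotation":[0,0,0.05]},{"gripper":-0.6,"offset":[0,0,50],"rotation":[0,0,0.05]},{"gripper":-0.6,"offset":[0,0,50],"rotation":[0,0,0.05]}]' 20
python3 -c "
from h import *
obs();go(.501,-.2968,.127,0)"
```

```text
t: 45.9
tool_pos: [0.501, -0.2978, 0.2321]
tool_rot: [-2.168, -2.267, 0.001]
contact_force: [0.9, -0.7, 0.0]
opening: 0.068
grip_force: 0.0
t: 46.9
tool_pos: [0.5025, -0.2975, 0.1859]
tool_rot: [2.22, 2.222, 0.0]
contact_force: [0.8, 0.1, 0.1]
opening: 0.0681
grip_force: 0.0
{'t': 46.9, 'tool_pos': [0.5025, -0.2975, 0.1859], 'tool_rot': [2.2196, 2.2219, 0.0002], 'contact_force': [0.7805, 0.078, 0.1236], 'opening': 0.0681, 'grip_force': 0.0, 'q': [-0.662, -0.0129, 1.7561, 0.0, 1.3973, -0.663]}
off [ 0.7 -1.5 58.9] rotz 0.001 q6 -0.663
```

```bash
python3 -m handwheel '[{"gripper":-0.6,"offset":[0.5,-1.5,25],"rotation":[0,0,0]},{"gripper":-0.6,"offset":[0.5,-1.5,50],"rotation":[0,0,0]},{"gripper":-0.6,"offset":[0.5,-1.5,59],"rotation":[0,0,0]},{"gripper":0.2,"offset":[0.5,-1.5,59],"rotation":[0,0,0]},{"gripper":1,"offset":[0.5,-1.5,59],"rotation":[0,0,0]},{"gripper":1,"offset":[0.5,-1.5,59],"rotation":[0,0,0]},{"gripper":1,"offset":[0.5,-1.5,59],"rotation":[0,0,0]},{"gripper":1,"offset":[0.5,-1.5,59],"rotation":[0,0,0]}]' 30
python3 -m handwheel '[{"gripper":1,"offset":[-10,0,-1.5],"rotation":[0,0,0]},{"gripper":1,"offset":[-20,0,-3],"rotation":[0,0,0]},{"gripper":1,"offset":[-32,0,-3.5],"rotation":[0,0,0]},{"gripper":1,"offset":[-44,0,-3],"rotation":[0,0,0]},{"gripper":1,"offset":[-54,0,-1.5],"rotation":[0,0,0]},{"gripper":1,"offset":[-63,0,0],"rotation":[0,0,0]},{"gripper":1,"offset":[-63,0,0],"rotation":[0,0,0]},{"gripper":1,"offset":[-63,0,0],"rotation":[0,0,0]}]' 30
python3 -c "
from h import *
obs();go(.535,-.361,.124,0)"
```

```text
t: 47.9
tool_pos: [0.5014, -0.2973, 0.1278]
tool_rot: [2.219, 2.221, 0.001]
contact_force: [0.2, 2.9, 6.0]
opening: 0.03
grip_force: 29.8
t: 48.9
tool_pos: [0.5008, -0.3604, 0.1263]
tool_rot: [2.22, 2.222, -0.001]
contact_force: [1.6, -1.1, 3.5]
opening: 0.0299
grip_force: 30.7
{'t': 48.9, 'tool_pos': [0.5008, -0.3604, 0.1263], 'tool_rot': [2.2199, 2.2217, -0.0012], 'contact_force': [1.5711, -1.0504, 3.481], 'opening': 0.0299, 'grip_force': 30.6863, 'q': [-0.744, 0.1183, 1.7238, -0.0008, 1.2986, -0.7446]}
off [-0.6 34.2  2.3] rotz 0.001 q6 -0.745
```

Crossed freely. Now forward to the end of the slot, then release and rise.

```bash
python3 -m handwheel '[{"gripper":1,"offset":[0,8,0],"rotation":[0,0,0]},{"gripper":1,"offset":[0,16,1],"rotation":[0,0,0]},{"gripper":1,"offset":[0,24,2],"rotation":[0,0,0]},{"gripper":1,"offset":[0,31,3],"rotation":[0,0,0]},{"gripper":1,"offset":[0,35,3],"rotation":[0,0,0]},{"gripper":1,"offset":[0,36,3],"rotation":[0,0,0]},{"gripper":1,"offset":[0,36,3],"rotation":[0,0,0]},{"gripper":1,"offset":[0,36,3],"rotation":[0,0,0]}]' 30
python3 -m handwheel '[{"gripper":0.4,"offset":[0,0,0],"rotation":[0,0,0]},{"gripper":-0.3,"offset":[0,0,0],"rotation":[0,0,0]},{"gripper":-0.6,"offset":[0,0,0],"rotation":[0,0,0]},{"gripper":-0.6,"offset":[0,0,0],"rotation":[0,0,0]},{"gripper":-0.6,"offset":[0,0,-30],"rotation":[0,0,0]},{"gripper":-0.6,"offset":[0,0,-70],"rotation":[0,0,0]},{"gripper":-0.6,"offset":[0,0,-130],"rotation":[0,0,0]},{"gripper":-0.6,"offset":[0,0,-180],"rotation":[0,0,0]}]' 30
python3 -c "
from h import *
snap('side','side9');snap('scene','scene9')
from crop import *
cv2.imwrite('pics/v9.png',np.hstack([np.vstack([c(cv2.imread('pics/side9.png'),290,295,128,96),c(cv2.imread('pics/side9.png'),240,200,160,120)]),c(cv2.imread('pics/scene9.png'),160,120,240,360,400,600)]))"
```

```text
t: 49.9
tool_pos: [0.5363, -0.3595, 0.1228]
tool_rot: [-2.219, -2.222, 0.001]
contact_force: [-4.8, -0.4, 3.3]
opening: 0.03
grip_force: 30.7
t: 50.9
tool_pos: [0.5372, -0.3598, 0.3058]
tool_rot: [2.219, 2.221, 0.001]
contact_force: [0.2, 0.0, 0.0]
opening: 0.0682
grip_force: 0.0
```

View pics/v9.png

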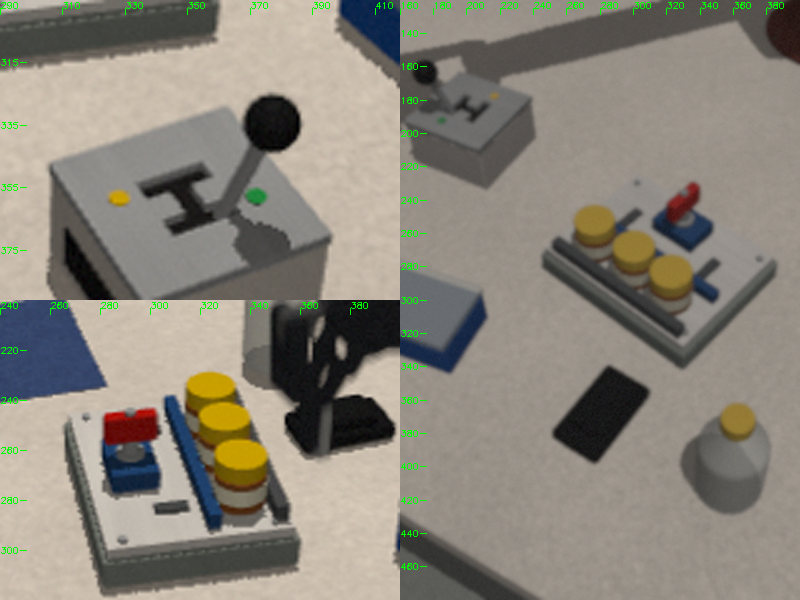

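The lever leans into the front right slot by the green dot, at the slot's end. The three jars stand between jaw and fence, and the bystanders are where they were. Handing in.

```bash
python3 -c "
from station import ctrl
print(ctrl.finish_job())"
```

```text
the job is handed in; nothing more can be done
None
```

The job is done and handed in at about 51 s, though no verdict came back: the lever went to neutral, the reverse-thread nut was undone, all three amber jars were clamped against the fence (nut tightened to 1.3 N m), and the lever now sits in the green-dot slot.

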